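Load the take-up reel onto its stand with the spindle

ROBOT

A 6-joint arm with a two-finger parallel gripper is mounted at the origin on the work surface. World frame = base frame: x ahead of the robot, y to its left, z up, the work surface at z = 0. Lengths are in m, angles in degrees, forces in N, time in s.
With the tool pointing down it reaches from about 0.35 to 0.875 m from the base axis. Payload 4.2 kg.
Tool frame: the origin (TCP) lies midway between the tips of the shut fingers; the grasp point (between the pads) lies 19 mm behind it; z points along the fingers, y is the direction in which the jaws open and shut (so a half turn about z gives the same grasp; the last joint's range is limited). The gripper opens to 87 mm and grips with 3 to 60 N. Pads are 19 mm wide; open, the fingers measure 117 mm over their backs; the gripper's body (75 mm by 190 mm) begins 51 mm behind the grasp point.
Start: joints at [88.327, 22.042, 0.453, 0, -68.411, -14.817], TCP at [0.177, 0.599, 0.189] pointing down, gripper open.
Joint ranges: [-179.83, 179.83], [-69.29, 118.12], [-61.27, 80.66], [-181.25, 117.63], [-171.15, -9.14], [-177.46, 177.46]. Speed limits (degrees/s): [159.86, 159.86, 180, 180, 180, 180].

INTERFACE

Orientations are given as a 3x3 rotation matrix whose columns are the frame's x, y, z axes.
In Python, from station import sense, capture, finish_job gives the robot as it stands. The module is installed in compiled form; this text tells all that it offers.
- The arm moves only by the shell command python3 -m jog 'ROWS' [OPENING]. ROWS is JSON, a list of rows, each a list of 6 numbers: the shift along the tool's x, y, z in cm, then the turn, a rotation vector about the tool's x, y, z in degrees. In form: [[dx, dy, dz, wx, wy, wz], ...]. A call has exactly 5 rows; each row shifts and turns the commanded pose from where the row before left it, along the tool's axes as they then stand; what a row does not reach is not made up. A row lasts 1/12 s, in which the tool goes at most 41.7 mm and 7.16 degrees, less where a joint would pass 70% of its speed; a pose out of reach is approached as far as the arm can. A call is refused whole if a number of a shift passes 4.17 or a number of a turn 7.16, either way. A call with a gripper value outside its range is refused whole. OPENING is the finger opening in cm, from 0 to 8.7, set as the call begins (- or left out, the last holds). The fingers move at their own pace and stop on an object; the grip force is fixed at half the most. Time passes only in rows, so rows that do not move let the fingers close, or fill a call up. It gives the time, the measured TCP pose, the force and the opening at its end, in the units of the state.
- sense(): the state, without advancing time (a new reading comes with each control period).
- capture(name): name is "scene" or "top"; returns a dict with "frame" (480x640x3 uint8, red, green, blue), "fx", "fy", "cx", "cy" (pixels), "dist" ([k1, k2, p1, p2, k3] as OpenCV has them; the pictures are not rectified), "world_to_cam" (4x4, takes a point from world to camera coordinates). Camera axes: x right, y up, looking along -z (the intrinsics and any distortion apply to the point x, -y, -z); pixel columns grow to the right and rows downward; lengths in m; the calibration is good to about 2 mm. A picture is of the moment at which its call begins. There is no depth.
- finish_job(): hands the job in, once; it reports no verdict.
The state is a dict: "time_s": time; "joints": joint angles; "joint_velocities": joint speeds; "effort": joint torques, N m; "tcp_pos": TCP position; "ee_rot": TCP orientation; "wrist_force": force on the tool from outside, world axes, zero at the start; "moment": the same for the moment, N m; "gripper_width": opening from 0.0 (shut) to 1.0 (fully open).
Only numpy, scipy, OpenCV 4.12 (cv2) and the standard library are available. Lean on these libraries where they do the work, as an engineer would, in place of code of your own. Each camera call takes 0.05 s, during which the arm holds its last target.

TASK

Put the empty reel on its stand. Take the spindle by its handle, push it gently through the bore of the reel lying in the cradle until the reel bears against the collar on the spindle, then lift the reel out on the spindle and lay the spindle into both V-blocks of the stand, the reel hanging between the posts still up against the collar. Do not touch the reel with the gripper, do not press hard on anything, and leave the other things on the table where they are.

Things in the scene. Friction and masses are not known exactly. Their poses are not given: they have to be found in the camera images.
- spindle_grip (a point): Centre of the spindle's handle: a black bar 44 mm long (x), 20 mm wide (y), 24 mm high (z), nothing under or beside it. x runs along the spindle from handle to tip, z up. The spindle (95 g) lies level in a low rest, axis 34 mm above the table; the rest's V-blocks, 10 mm thick, hold the rod at x = 34 and 132 mm
- spindle_mid (a point): Point on the spindle's axis 83 mm from the handle's centre towards the tip, same axes. A steel collar, 26 mm across, 8 mm wide, is clamped on the rod: its face towards the tip is anywhere from 54 to 80 mm from the handle's centre, new each time, and no pose tells where: feel for it, or see it. It holds to 50 N
- spindle_tip (a point): End of the spindle's tip, 155 mm from the handle's centre, same axes. Handle and collar apart, the spindle is a plain steel rod 12 mm in diameter from 22 to 145 mm, then a cone that narrows to 5 mm at the tip
- reel_center (a point): Centre of the empty plastic reel, about 0.11 kg, x along its bore. Two flanges 80 mm in diameter on a hub of 34 mm, 30 mm wide over all. Bore 15 mm, straight through, countersunk 3 mm deep to 21 mm at both faces. It lies on its rims on the cradle's rods, bore level; its far face is within 2 mm of the cradle's end plate, which stops it when pushed. It lifts straight up
- cradle: Fixed aluminium cradle; origin under the reel on the table, z up, x the way the spindle is pushed through the bore. Two rods along x carry the reel, bore axis 50 mm above the table. End plate at x = 16 to 24 mm, 62 mm high, with a notch for the spindle's tip 28 mm wide, open upward, down to z = 32. At the -x end only a plate 22 mm high
- stand: Fixed reel stand: base plate 150 x 62 x 10 mm with posts (holders 20 mm across) at x = -49 and +49 mm. Origin: centre of the underside, x from post to post, along which the spindle must lie, handle towards -x (nearer the robot) or +x. Each post bears a black V-block 10 mm thick (x), 34 mm wide (y), its notch open upward, 25 mm wide at the mouth, sides at 45 degrees
- stand_seat (a point): Point midway between the stand's V-blocks on the axis of a seated spindle, 78 mm above the table; axes of the stand. The blocks' tops are 4 mm above this. The spindle lies right with spindle_mid here, within 7 mm along the axis: one block between handle and collar, the other beyond the reel
There are look-alikes about, which are no part of the job. What is shaped like the part that bears spindle_grip but orange is not meant. What is shaped like the cradle but purple is not meant.

How it is judged:
By the outcome, as a careful person would: the job done as asked, in the order asked, and still so for the second after the job is handed in, with the robot touching nothing.
It also fails if it takes over 67 s, if anything falls off the work surface, if the arm or the gripper's body presses on something with over 40 N, if the wrist force passes 120 N, or if a joint passes its speed limit or range.

## Working session

There is one attempt and no reset: what is moved stays moved. The work goes in short steps, Python scripts to look and compute and a shell command to move; the robot and the scene stay as the last step left them, time stands still between calls to the robot, and variables do not carry over. Pictures are saved under pics/ and viewed, and the job is handed in when it is done.

```bash
mkdir -p pics
python3 - <<'E'
from station import sense,capture
import cv2,pickle
s=sense();print(s)
for n in("scene","top"):
    c=capture(n);pickle.dump(c,open(n+'0.pkl','wb'));cv2.imwrite(f'pics/{n}0.png',c['frame'][:,:,::-1]);print({k:v for k,v in c.items() if k!='frame'})
E
```

```text
{'time_s': 0.0, 'joints': array([ 8.83254548e+01,  2.20905267e+01,  3.78497666e-01, -2.74437360e-02,
       -6.84118764e+01, -1.48165915e+01]), 'joint_velocities': array([ 0.06165865,  0.11585905, -0.06675199, -0.04288958, -0.05947839,
        0.08737311]), 'effort': array([-1.37722282e-04, -3.90666890e+01,  1.87405497e+01,  4.22007009e+00,
        1.10024022e-02, -1.88079389e-04]), 'tcp_pos': array([0.17721751, 0.59863118, 0.18785742]), 'ee_rot': array([[ 9.58813512e-01, -2.84035898e-01, -5.08387372e-04],
       [-2.84036326e-01, -9.58811112e-01, -2.14857770e-03],
       [ 1.22825735e-04,  2.20448581e-03, -9.99997563e-01]]), 'wrist_force': array([-0.31727391,  0.1357083 , -0.83159051]), 'moment': array([ 0.0061578 , -0.0187315 ,  0.04636845]), 'gripper_width': 1.0001074524438873}
{'fx': 606.4239382736943, 'fy': 606.4239382736943, 'cx': 329.93781296066174, 'cy': 243.70901229210799, 'dist': array([-0.14629588,  0.        ,  0.        ,  0.        ,  0.        ]), 'world_to_cam': array([[-0.3569147 ,  0.93406499,  0.01159691,  0.18997914],
       [-0.66324284, -0.26213433,  0.70099538,  0.33362558],
       [ 0.65781519,  0.24250399,  0.71307152, -1.45227621],
       [ 0.        ,  0.        ,  0.        ,  1.        ]])}
{'fx': 478.44516816979313, 'fy': 478.44516816979313, 'cx': 320.40444851665853, 'cy': 245.16159001187276, 'dist': array([0.01724269, 0.        , 0.        , 0.        , 0.        ]), 'world_to_cam': array([[ 0.01194226, -0.99992601, -0.00231361,  0.00959637],
       [ 0.98407777,  0.01134257,  0.17737614, -0.57273035],
       [-0.17733678, -0.00439505,  0.98414041, -0.84630387],
       [ 0.        ,  0.        ,  0.        ,  1.        ]])}
```

View pics/scene0.png

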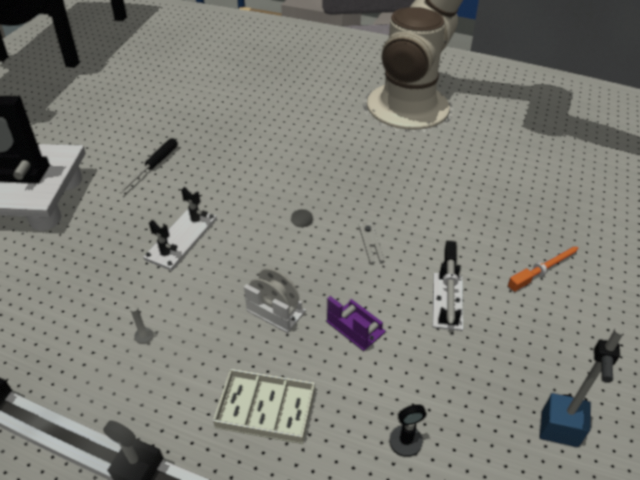

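View pics/top0.png

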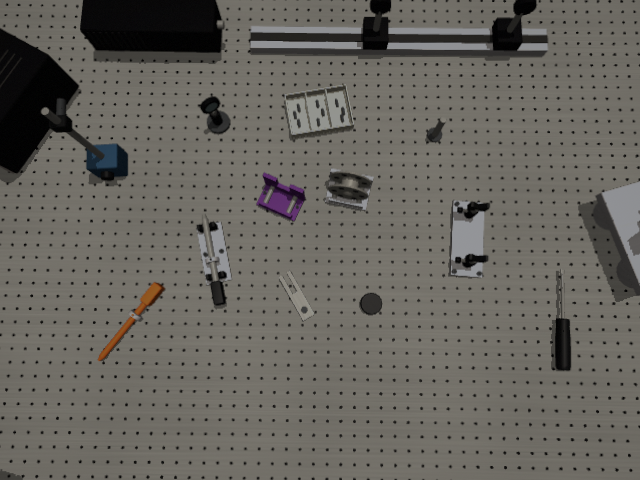

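The top picture shows the black-handled spindle near (212,260), an orange look-alike at (130,322), the silver cradle with reel at (350,187), a purple look-alike cradle at (282,197), and the stand at (468,240). Next, enlarged crops.

```bash
cat > h.py <<'E'
import numpy as np,cv2,pickle
def cam(c):
    K=np.array([[c['fx'],0,c['cx']],[0,c['fy'],c['cy']],[0,0,1.]]);D=np.array(c['dist']);W=np.array(c['world_to_cam']);return K,D,W
F=np.diag([1,-1,-1.])
def proj(c,P):
    K,D,W=cam(c);P=np.atleast_2d(np.array(P,float));q=(P@W[:3,:3].T+W[:3,3])@F
    return cv2.projectPoints(q.reshape(-1,1,3),np.zeros(3),np.zeros(3),K,D)[0].reshape(-1,2)
def unproj(c,uv,z):
    K,D,W=cam(c);uv=np.array(uv,float).reshape(-1,1,2);n=cv2.undistortPoints(uv,K,D).reshape(-1,2)
    d=np.c_[n,np.ones(len(n))]@F@W[:3,:3];o=-W[:3,:3].T@W[:3,3];t=(np.array(z)-o[2])/d[:,2];return o+d*t[:,None]
def crop(c,x0,y0,w,h,s,fn,draw=None,gain=1.0):
    im=c['frame'][y0:y0+h,x0:x0+w,::-1];im=cv2.resize(im,None,fx=s,fy=s,interpolation=cv2.INTER_CUBIC)
    im=np.clip(im.astype(float)*gain,0,255).astype(np.uint8).copy()
    for P,col in (draw or []):
        pts=((proj(c,P)-[x0,y0]+.5)*s-.5)
        for a,b in zip(pts[:-1],pts[1:]): cv2.line(im,tuple(int(round(v)) for v in a),tuple(int(round(v)) for v in b),col,1,cv2.LINE_AA)
        if len(pts)==1: cv2.circle(im,tuple(int(round(v)) for v in pts[0]),3,col,1)
    for g in range((x0+9)//10*10,x0+w,10):
        X=int((g-x0+.5)*s);cv2.line(im,(X,0),(X,6),(0,255,255),1);cv2.putText(im,str(g),(X-10,16),0,.35,(0,255,255),1)
    for g in range((y0+9)//10*10,y0+h,10):
        Y=int((g-y0+.5)*s);cv2.line(im,(0,Y),(6,Y),(0,255,255),1);cv2.putText(im,str(g),(8,Y+4),0,.35,(0,255,255),1)
    cv2.imwrite(fn,im)
def load(n): return pickle.load(open(n+'.pkl','rb'))
E
python3 - <<'E'
from h import *
t=load('top0')
crop(t,185,205,60,105,5.5,'pics/t_sp.png',gain=1.6)
crop(t,250,160,130,65,6,'pics/t_cr.png',gain=1.6)
crop(t,435,190,65,95,6,'pics/t_st.png',gain=1.6)
E
```

```text
(no output)
```

View pics/t_sp.png

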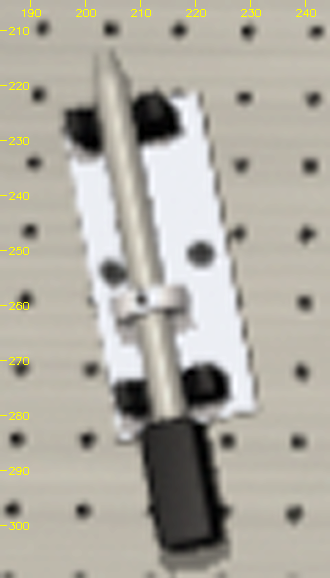

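View pics/t_cr.png

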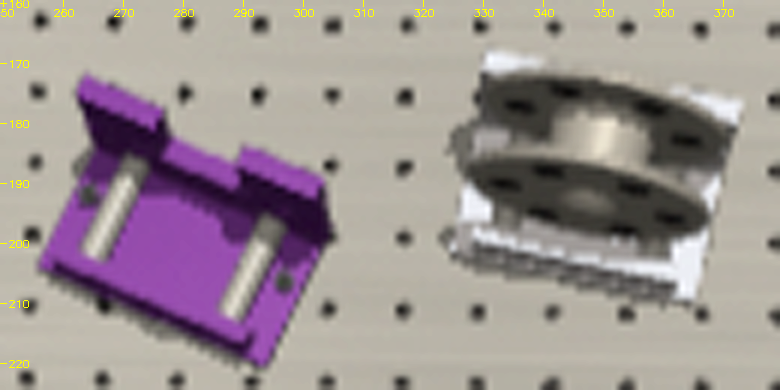

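View pics/t_st.png

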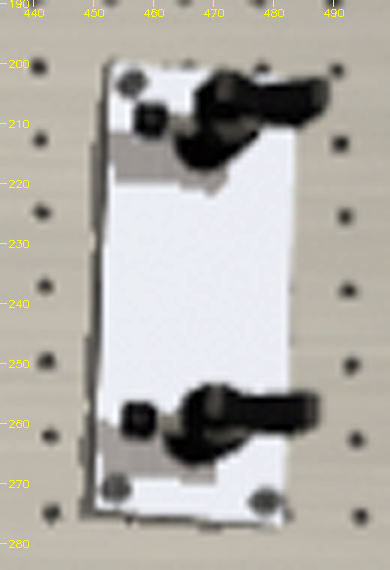

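Run:
```python
from h import *
t=load('top0')
p=unproj(t,[[203.5,214.5],[214.5,280.5],[212.0,258.5],[209.5,257.5],[220,304]],[.034,.034,.034,.034,.046]);print(p.round(4))
d=p[0]-p[1];print(np.linalg.norm(d)*1e3,np.degrees(np.arctan2(d[1],d[0])))
# stand base corners z=.01
q=unproj(t,[[452.5,200],[484,202.5],[450,275],[482,276.5]],[.01]*4);print(q.round(4));print('len',np.linalg.norm(q[0]-q[2]),np.linalg.norm(q[1]-q[3]),np.linalg.norm(q[0]-q[1]))
for a,b in((2,0),(3,1)):
  d=q[a]-q[b];print(np.degrees(np.arctan2(-d[1],-d[0])))
print(q.mean(0))
# reel flanges tops z
```

```text
[[0.6333 0.2432 0.034 ]
 [0.5056 0.2154 0.034 ]
 [0.5475 0.2223 0.034 ]
 [0.5494 0.2271 0.034 ]
 [0.4611 0.2003 0.046 ]]
130.6694992499619 12.283436159907795
[[ 0.6745 -0.2457  0.01  ]
 [ 0.67   -0.3079  0.01  ]
 [ 0.5241 -0.2353  0.01  ]
 [ 0.522  -0.2969  0.01  ]]
len 0.1507017862899088 0.14841005813957764 0.062417220839243066
-3.9393196918261784
-4.253351647933354
[ 0.59765771 -0.2714598   0.01      ]
```

```bash
cat > m.py <<'E'
from h import *
def R(y): y=np.radians(y);return np.array([[np.cos(y),-np.sin(y),0],[np.sin(y),np.cos(y),0],[0,0,1]])
def tf(P,o,y): return np.atleast_2d(P)@R(y).T+np.array(o)
def circ(x,r,z0=0): a=np.linspace(0,2*np.pi,60);return np.c_[0*a+x,r*np.cos(a),r*np.sin(a)+z0]
def box(x0,x1,y0,y1,z0,z1):
    o=[];
    for z in(z0,z1): o.append(np.array([[x0,y0,z],[x1,y0,z],[x1,y1,z],[x0,y1,z],[x0,y0,z]]))
    return o
def spindle(col=.067):
    o=box(-.022,.022,-.01,.01,-.012,.012)
    for s in(1,-1): o.append(np.array([[.022,s*.006,0],[.145,s*.006,0],[.155,s*.0025,0]]))
    o+= [circ(.155,.0025),circ(col,.013),circ(col-.008,.013)];return o
def reel():
    return [circ(x,.04) for x in(-.015,.015)]+[circ(-.015,.0105)]
def cradle():
    # origin table
    return [np.array([[16e-3,-.035,.062],[16e-3,-.014,.062],[16e-3,-.014,.032],[16e-3,.014,.032],[16e-3,.014,.062],[16e-3,.035,.062]]),np.array([[24e-3,-.035,.062],[24e-3,-.014,.062],[24e-3,-.014,.032],[24e-3,.014,.032],[24e-3,.014,.062],[24e-3,.035,.062]])]
def stand():
    o=box(-.075,.075,-.031,.031,0,.01)
    for c in(-.049,.049):
        for x in (c-.005,c+.005): o.append(np.array([[x,-.017,.068],[x,-.017,.082],[x,-.0125,.082],[x,0,.0695],[x,.0125,.082],[x,.017,.082],[x,.017,.068]]))
    return o
E
cat > ov.py <<'E'
from m import *
SP=(.4819,.2102,.034,12.3);RC=(.595,-.03,0,-12.6);ST=(.5977,-.2715,0,-4.1)
import json,sys
if len(sys.argv)>1: RC=tuple(json.loads(sys.argv[1]))
if len(sys.argv)>2: SP=tuple(json.loads(sys.argv[2]))
if len(sys.argv)>3: ST=tuple(json.loads(sys.argv[3]))
t=load('top0');s=load('scene0')
ds=[(tf(p,SP[:3],SP[3]),(0,0,255)) for p in spindle()]
dr=[(tf(p,(RC[0],RC[1],.05),RC[3]),(0,0,255)) for p in reel()]+[(tf(p,RC[:3],RC[3]),(0,255,0)) for p in cradle()]
dt=[(tf(p,ST[:3],ST[3]),(0,0,255)) for p in stand()]
crop(t,185,205,60,105,5.5,'pics/a.png',ds,1.4);crop(t,315,160,65,60,6,'pics/b.png',dr,1.4);crop(t,435,190,65,95,6,'pics/c.png',dt,1.4)
crop(s,420,230,60,110,5.5,'pics/d.png',ds,1.4);crop(s,235,260,75,75,6,'pics/e.png',dr,1.4);crop(s,135,180,90,95,6,'pics/f.png',dt,1.4)
import itertools
def mon(a,fn):
    ims=[cv2.imread('pics/%s.png'%k) for k in a];H=580
    ims=[cv2.resize(i,None,fx=H/i.shape[0],fy=H/i.shape[0]) for i in ims];o=np.hstack(ims)
    if o.shape[1]>800:o=cv2.resize(o,None,fx=800/o.shape[1],fy=800/o.shape[1])
    cv2.imwrite(fn,o)
mon('ad','pics/o1.png');mon('be','pics/o2.png');mon('cf','pics/o3.png')
E
python3 ov.py
```

```text
(no output)
```

View pics/o1.png

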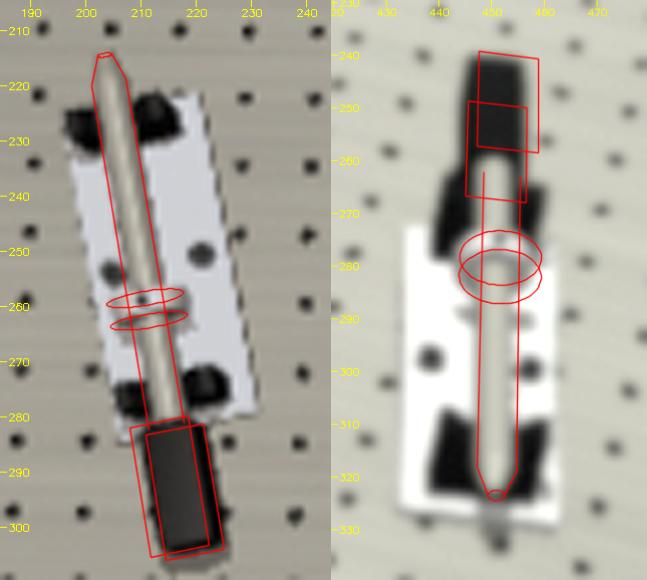

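View pics/o2.png

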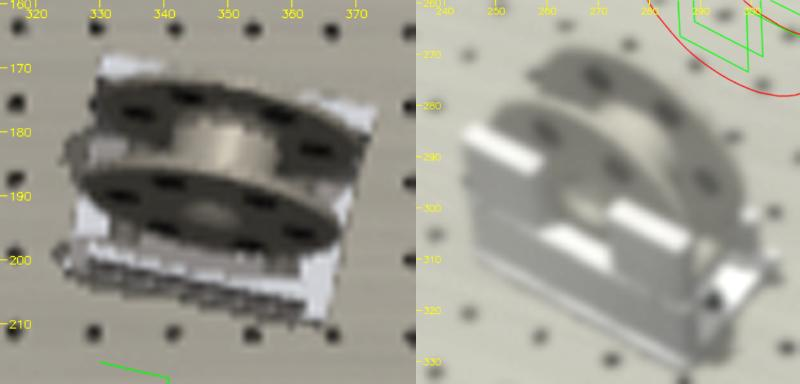

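View pics/o3.png

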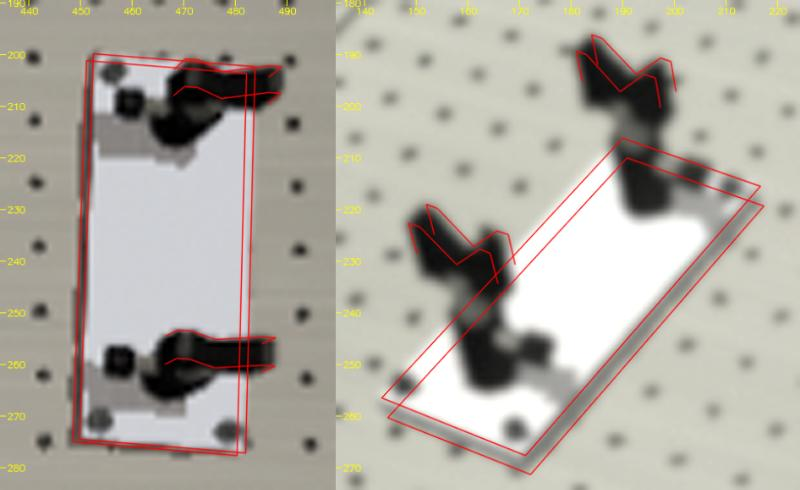

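```bash
python3 - <<'E'
from h import *
t=load('top0')
print(unproj(t,[[347.5,191.5],[327,188.5],[367.5,195],[340,240]],[.05]*4).round(4))
E
python3 ov.py '[0.684,-0.053,0,-12]' '[0.4826,0.207,0.034,13.5]' '[0.597,-0.2725,0,-4.1]'
```

```text
[[ 0.6779 -0.0344  0.05  ]
 [ 0.6834  0.005   0.05  ]
 [ 0.6714 -0.0726  0.05  ]
 [ 0.5831 -0.0204  0.05  ]]
```

View pics/o1.png

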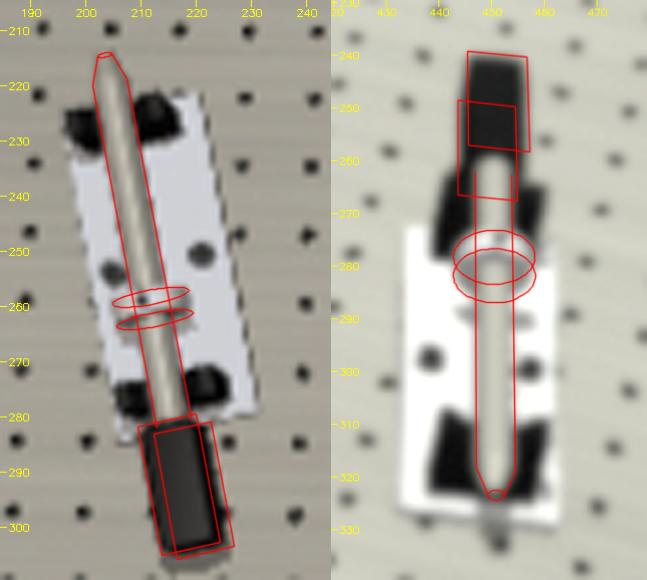

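View pics/o2.png

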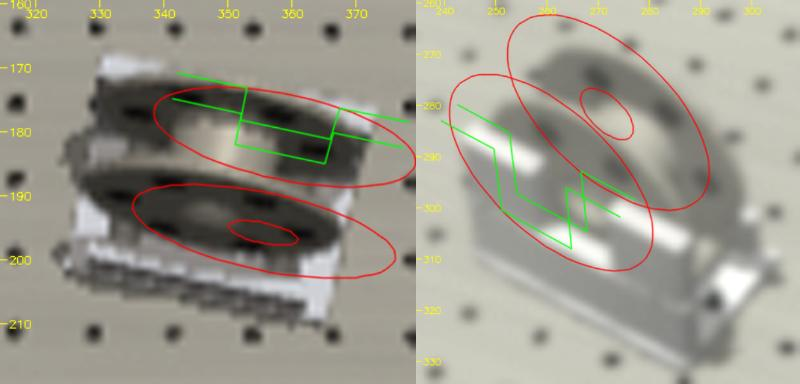

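```bash
python3 ov.py '[0.6925,-0.0355,0,-10]' '[0.4823,0.2077,0.034,13.0]' '[0.597,-0.2725,0,-4.1]'
```

```text
(no output)
```

View pics/o1.png

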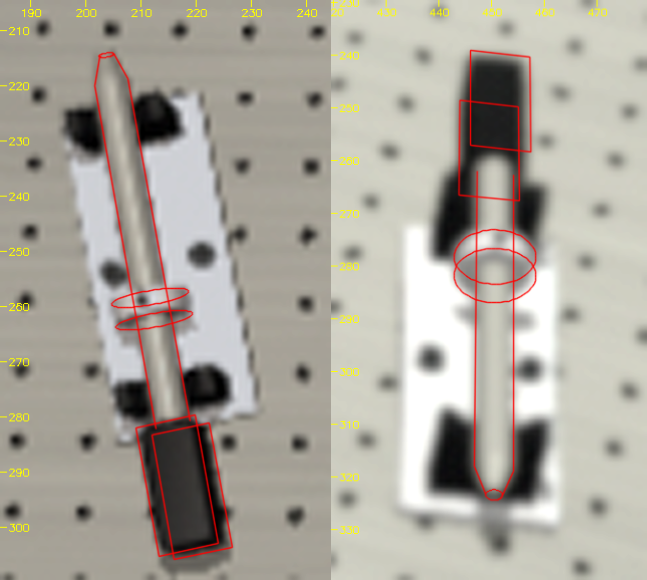

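View pics/o2.png

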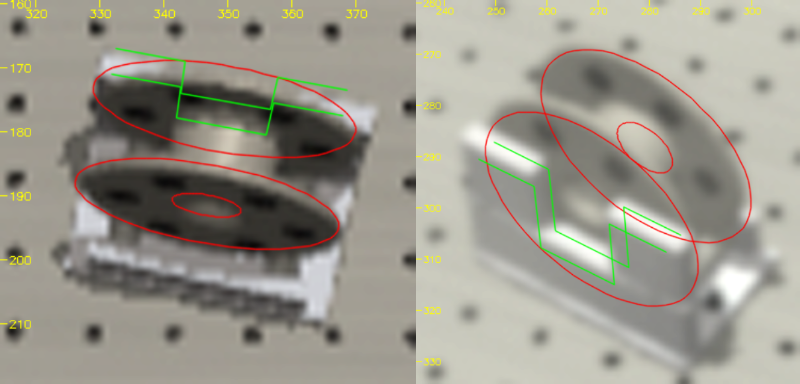

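View pics/o3.png

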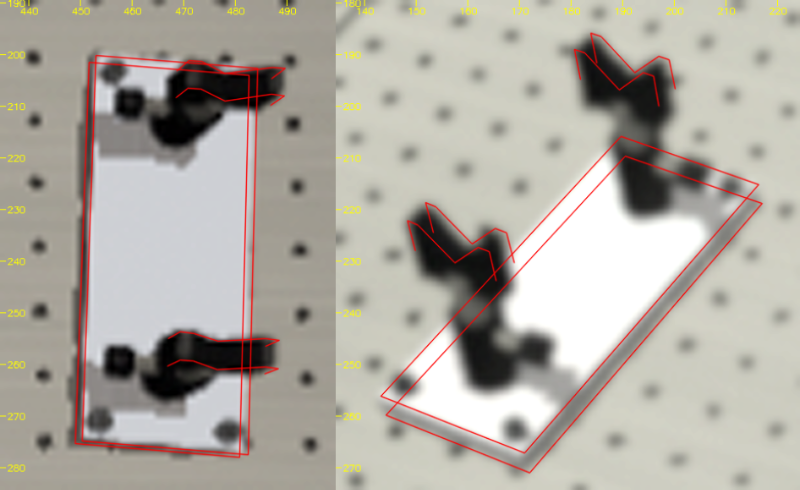

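Run:
```python
from h import *
t=load('top0');s=load('scene0')
crop(s,238,262,66,74,8,'pics/g.png',gain=1.3)
crop(t,318,162,62,54,12,'pics/i.png',gain=1.5)
```

```text
(no output)
```

View pics/g.png

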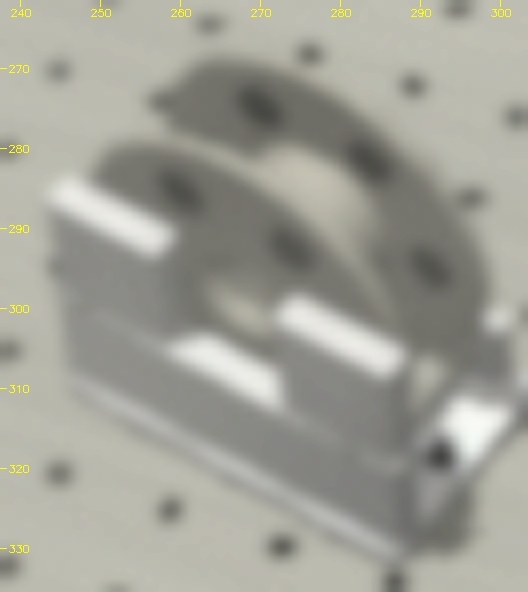

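View pics/i.png

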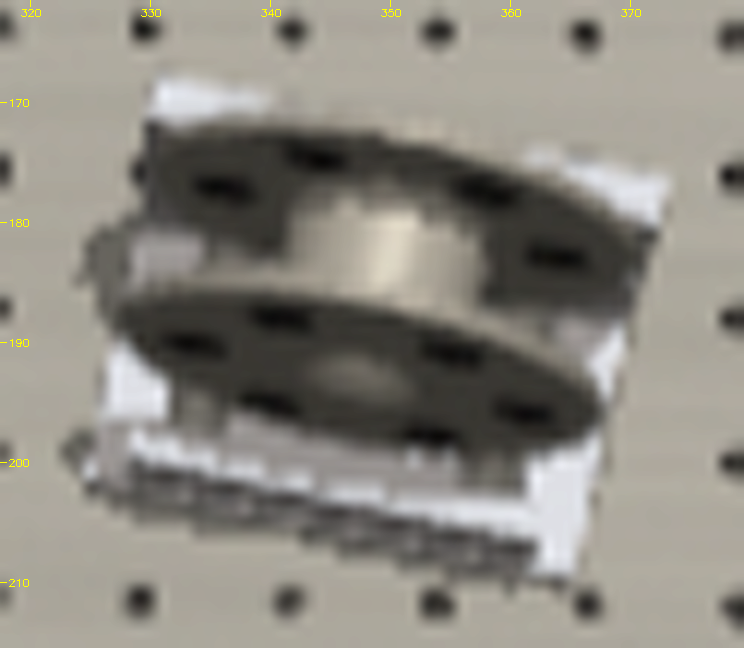

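Run:
```python
from h import *
t=load('top0');s=load('scene0')
def pr(c,uv,z,n):
    p=unproj(c,uv,z);d=p[0]-p[1];print(n,p[:,:2].round(4).tolist(),'yaw',np.degrees(np.arctan2(d[1],d[0]))-90,np.linalg.norm(d))
pr(t,[[331,168.3],[372.7,176.5]],[.062]*2,'top back edge')
pr(s,[[244,287],[286.5,308.5]],[.062]*2,'scene back edge x=24')
pr(s,[[247.5,311],[288,332]],[.0]*2,'scene base')
pr(s,[[244.5,284.5],[258.5,292]],[.062]*2,'l')
pr(t,[[327,188],[367.5,195.5]],[.05]*2,'near flange')
pr(t,[[325.5,203],[366,210.5]],[.0]*2,'base -x')
print('bore near face',unproj(t,[[347.3,192.3]],[.05]))
print('notch centre scene (x=24,z=.032)', unproj(s,[[266,309]],[.032]))
print('scene plate top notch edges', unproj(s,[[258.8,293.5],[272,301.5]],[.062]*2))
```

```text
top back edge [[0.7198, -0.0022], [0.7044, -0.0815]] yaw -11.009046650064846 0.08086266222068451
scene back edge x=24 [[0.705, -0.0816], [0.7199, -0.0009]] yaw -190.47258143727618 0.0820233329948849
scene base [[0.7047, -0.0815], [0.7194, -0.0013]] yaw -190.32507842884547 0.08155417987888115
l [[0.6999, -0.0832], [0.7058, -0.0556]] yaw -191.9309145901753 0.028259110770626688
near flange [[0.6844, 0.005], [0.6704, -0.0726]] yaw -10.254354686143913 0.07887542812231942
base -x [[0.6683, 0.0073], [0.6536, -0.0742]] yaw -10.186030701495568 0.082857744908178
bore near face [[ 0.67629057 -0.03397361  0.05      ]]
notch centre scene (x=24,z=.032) [[ 0.71163401 -0.04189207  0.032     ]]
scene plate top notch edges [[ 0.70840377 -0.05378503  0.062     ]
 [ 0.71547597 -0.02759613  0.062     ]]
```

The spindle with the black handle (handle at (217,292) in the top picture) is the one meant. The orange one at (150,295) is a look-alike. The silver cradle holding the reel (350,187) is meant, and the purple one (282,197) isn't. The crops confirm both. Cradle edges agree between the two cameras to about 1 mm. I'll start by turning the tool to the spindle's heading.

```bash
cat > go.py <<'E'
import sys,json
from m import *
from station import sense
from scipy.spatial.transform import Rotation as Ro
# target: TCP x y z yaw [pitch tip-up]
a=[float(v) for v in sys.argv[1:]]
s=sense();p=s['tcp_pos'];Rt=s['ee_rot'];y=np.radians(a[3]);pt=np.radians(a[4] if len(a)>4 else 0)
X=np.array([np.cos(y)*np.cos(pt),np.sin(y)*np.cos(pt),np.sin(pt)]);Y=np.array([np.sin(y),-np.cos(y),0]);T=np.c_[X,Y,np.cross(X,Y)]
print('t',round(s['time_s'],2),'tcp',p.round(4),'yaw',np.degrees(np.arctan2(Rt[1,0],Rt[0,0])).round(2),'pitch',np.degrees(np.arcsin(Rt[2,0])).round(2),'F',s['wrist_force'].round(1),'gw',round(s['gripper_width'],3))
print('shift in tool axes cm',(Rt.T@(np.array(a[:3])-p)*100).round(2),'turn deg',np.degrees(Ro.from_matrix(Rt.T@T).as_rotvec()).round(2))
E
python3 -m jog '[[0,0,0,0,0,-5.9],[0,0,0,0,0,-5.9],[0,0,0,0,0,-5.9],[0,0,0,0,0,-5.9],[0,0,0,0,0,-5.9]]' 5; python3 go.py .4823 .2077 .1 13
```

```text
time_s: 0.52
tcp_pos: [0.1773, 0.5989, 0.1883]
ee_rot: [[0.973, 0.23, -0.0], [0.23, -0.973, -0.001], [-0.001, 0.001, -1.0]]
wrist_force: [0.2, 0.2, 0.4]
gripper_width: 0.708
t 0.52 tcp [0.1773 0.5989 0.1883] yaw 13.3 pitch -0.03 F [0.2 0.2 0.4] gw 0.708
shift in tool axes cm [20.69 45.08  8.87] turn deg [0.07 0.03 0.3 ]
```

```bash
python3 -m jog '[[1,2.2,0,0,0,0],[1.4,3,0,0,0,0],[1.4,3,0,0,0,0],[1.4,3,0,0,0,0],[1.4,3,0,0,0,0]]' >/dev/null; python3 -m jog '[[1.5,3.2,0,0,0,0],[1.5,3.2,0,0,0,0],[1.5,3.2,0,0,0,0],[1.5,3.2,0,0,0,0],[1.5,3.2,0,0,0,0]]' ; python3 -m jog '[[1.5,3.2,0,0,0,0],[1.3,3.2,1,0,0,0],[1.2,3.0,1,0,0,0.3],[1,2.3,1,0,0,0],[0.5,1.2,0.5,0,0,0]]'; python3 go.py .4823 .2077 .1 13
```

```text
time_s: 1.35
tcp_pos: [0.3832, 0.3351, 0.1887]
ee_rot: [[0.974, 0.225, -0.0], [0.225, -0.974, -0.0], [-0.001, 0.0, -1.0]]
wrist_force: [0.1, 0.4, -0.1]
gripper_width: 0.573
time_s: 1.77
tcp_pos: [0.4654, 0.2204, 0.1523]
ee_rot: [[0.976, 0.217, -0.002], [0.217, -0.976, -0.002], [-0.003, 0.001, -1.0]]
wrist_force: [0.3, 0.4, 0.1]
gripper_width: 0.577
t 1.77 tcp [0.4654 0.2204 0.1523] yaw 12.54 pitch -0.16 F [0.3 0.4 0.1] gw 0.577
shift in tool axes cm [1.39 1.6  5.23] turn deg [ 0.07  0.16 -0.46]
```

```bash
python3 -m jog '[[0.5,0.6,1.5,0,0,-0.3],[0.3,0.4,1.5,0,0,0],[0,0,1,0,0,0],[0,0,0.3,0,0,0],[0,0,0,0,0,0]]' >/dev/null; python3 go.py .4823 .2077 .015 13
python3 - <<'E'
from station import capture
from m import *
for n in("scene","top"):
    c=capture(n);pickle.dump(c,open(n+'1.pkl','wb'))
t=load('top1');s=load('scene1')
crop(t,175,200,75,115,5,'pics/a1.png',gain=1.4);crop(s,400,170,110,170,3.4,'pics/d1.png',gain=1.3)
a=cv2.imread('pics/a1.png');b=cv2.imread('pics/d1.png');b=cv2.resize(b,None,fx=575/b.shape[0],fy=575/b.shape[0]);cv2.imwrite('pics/v1.png',np.hstack([a,b]))
E
```

```text
t 2.18 tcp [0.4745 0.2151 0.11  ] yaw 13.02 pitch -0.12 F [ 0.2  1.2 -0.4] gw 0.575
shift in tool axes cm [0.61 0.89 9.5 ] turn deg [0.06 0.12 0.02]
```

View pics/v1.png

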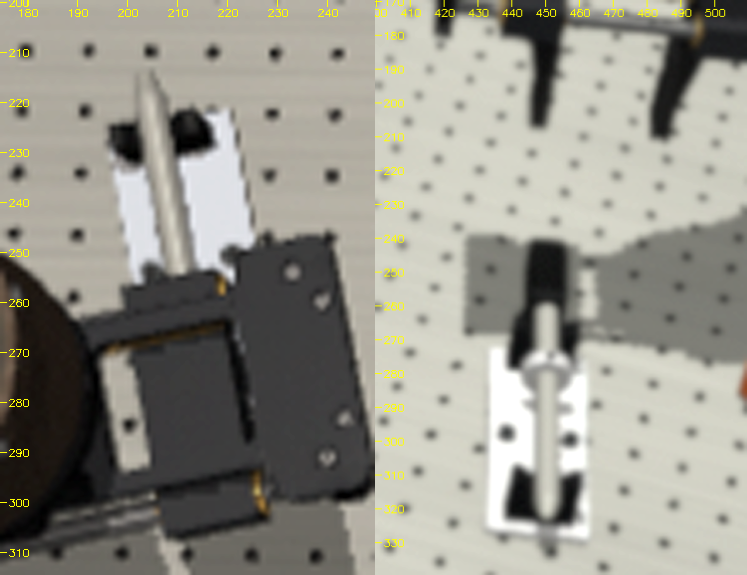

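```bash
python3 -m jog '[[0.3,0.45,1,0,0,0],[0.3,0.45,1,0,0,0],[0,0,1,0,0,0],[0,0,0.5,0,0,0],[0,0,0,0,0,0]]' >/dev/null; python3 -m jog '[[0,0,0,0,0,0],[0,0,0,0,0,0],[0,0,0,0,0,0],[0,0,0,0,0,0],[0,0,0,0,0,0]]' >/dev/null; python3 go.py .4823 .2077 .015 13
python3 - <<'E'
from station import capture,sense
from m import *
c=capture('scene');t=capture('top');st=sense();p=st['tcp_pos'];R0=st['ee_rot']
print(proj(c,[p]),proj(t,[p]))
g=st['gripper_width']*.087/2
d=[(np.array([p+R0@[x,y,0] for x,y in((-.0095,s*g),(.0095,s*g))]),(0,0,255)) for s in(1,-1)]+[(p[None],(0,255,0))]
crop(c,400,170,110,150,4,'pics/v2.png',d,gain=1.3)
E
```

```text
t 3.12 tcp [0.4833 0.2082 0.0764] yaw 13.02 pitch 0.05 F [-0.3 -0.  -0.3] gw 0.574
shift in tool axes cm [-0.11  0.03  6.14] turn deg [-0.02 -0.05  0.02]
[[454.46227747 236.66840444]] [[212.73302567 290.57449306]]
```

View pics/v2.png

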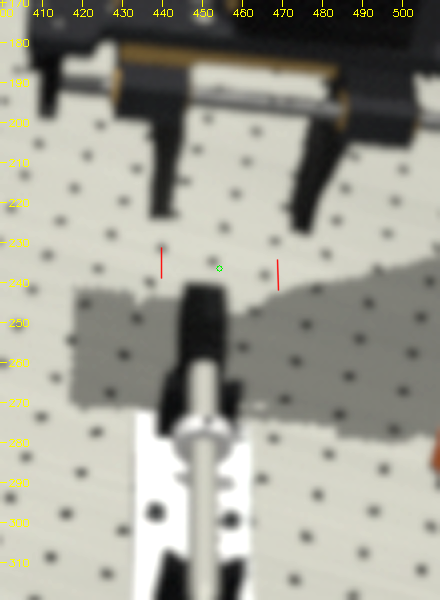

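Run:
```python
from station import capture,sense
from m import *
c=capture('scene');t=capture('top');st=sense();p=st['tcp_pos'];R0=st['ee_rot'];print(st['time_s'],p,st['joints'].round(2))
d=[]
g=st['gripper_width']*.087/2
for s in(1,-1):
  d.append((np.array([p+R0@[x,s*g,z] for x,z in((-.0095,0),(.0095,0),(.0095,-.04),(-.0095,-.04),(-.0095,0))]),(0,0,255)))
bx=lambda z:(np.array([p+R0@[x,y,z] for x,y in((-.0375,-.095),(.0375,-.095),(.0375,.095),(-.0375,.095),(-.0375,-.095))]),(0,255,0))
d+=[bx(-.07),bx(-.07)]
crop(c,360,100,170,150,4,'pics/v3.png',d,gain=1.3)
crop(t,160,200,130,120,5,'pics/v4.png',d,gain=1.3)
```

```text
3.3167 [0.48313579 0.20801295 0.07609821] [ 40.98  19.03 -22.28  -0.   -48.67  62.03]
```

View pics/v3.png

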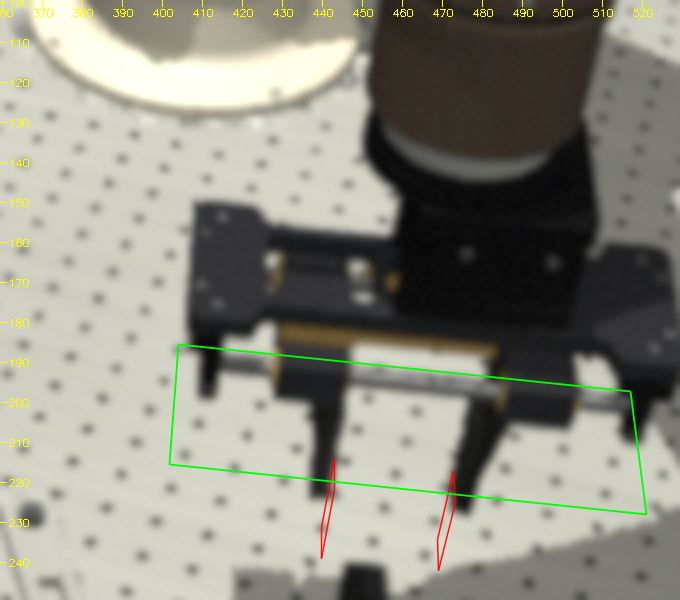

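View pics/v4.png

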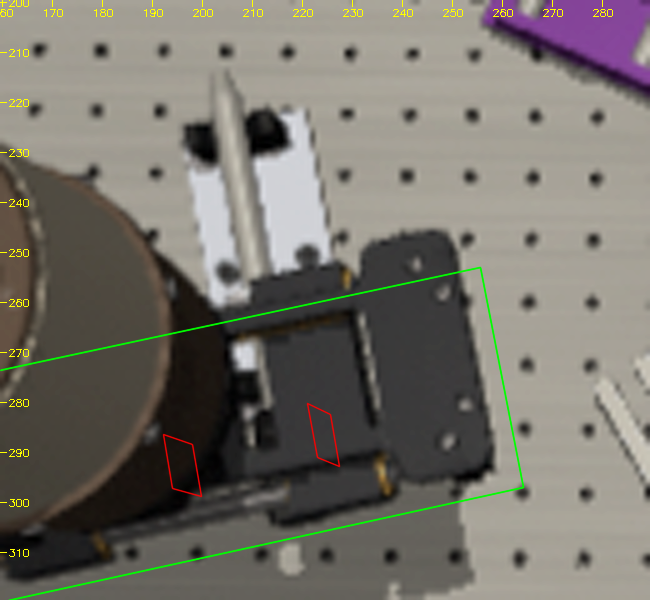

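Run:
```python
from station import capture,sense
from m import *
c=load('scene1');p=sense()['tcp_pos']
print(proj(c,[[0,0,0],[0,0,.02]]))
for d in ([.01,0,0],[0,.01,0],[0,0,.01]): print(proj(c,[p+d])-proj(c,[p]), )
t=load('top1')
for d in ([.01,0,0],[0,.01,0],[0,0,.01]): print(proj(t,[p+d])-proj(t,[p]), )
crop(c,350,0,130,130,4.5,'pics/v5.png',[(np.c_[.1*np.cos(np.linspace(0,6.28,40)),.1*np.sin(np.linspace(0,6.28,40)),0*np.ones(40)],(0,0,255)),([[0,0,0]],(0,255,0))])
```

```text
[[408.45593509 105.82201113]
 [409.26039412  98.73250767]]
[[-1.28372883  3.86070135]]
[[5.69637806 1.52431965]]
[[ 0.92061044 -4.17850756]]
[[ 0.29284409 -5.57713162]]
[[-5.58618033 -0.06146264]]
[[-1.2637382  -0.47340936]]
```

View pics/v5.png

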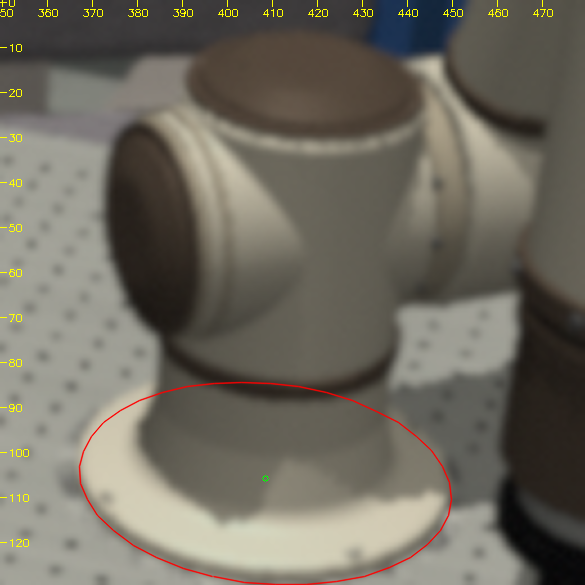

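The fingertips look about 20 mm higher than the TCP. I'll shut the gripper in the air to see how the tips move.

```bash
python3 -m jog '[[0,0,0,0,0,0],[0,0,0,0,0,0],[0,0,0,0,0,0],[0,0,0,0,0,0],[0,0,0,0,0,0]]' 0 >/dev/null; python3 -m jog '[[0,0,0,0,0,0],[0,0,0,0,0,0],[0,0,0,0,0,0],[0,0,0,0,0,0],[0,0,0,0,0,0]]' 0 >/dev/null; python3 go.py .4823 .2077 .015 13
python3 - <<'E'
from station import capture,sense
from m import *
c=capture('scene');p=sense()['tcp_pos']
crop(c,400,130,110,130,4.5,'pics/v6.png',[(p[None],(0,255,0)),((p+[0,0,.019])[None],(0,0,255))],gain=1.3)
E
```

```text
t 4.15 tcp [0.4831 0.208  0.0759] yaw 13.01 pitch -0.0 F [-1.1 -0.2 -0.8] gw 0.014
shift in tool axes cm [-0.08  0.01  6.09] turn deg [0.   0.   0.01]
```

View pics/v6.png

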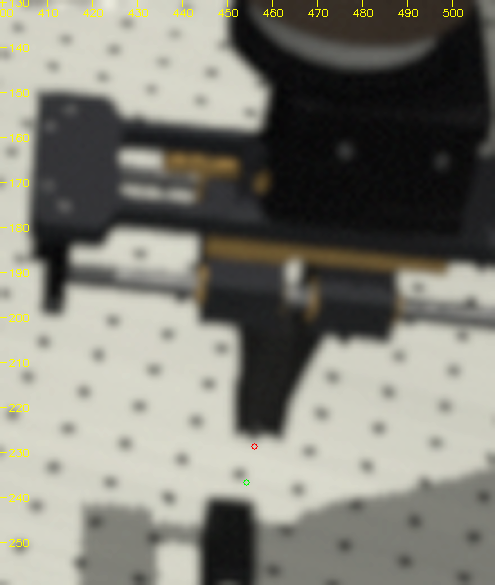

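```bash
python3 -m jog '[[0,0,0,0,0,0],[0,0,0,0,0,0],[0,0,0,0,0,0],[0,0,0,0,0,0],[0,0,0,0,0,0]]' 5 >/dev/null; python3 -m jog '[[-0.1,0,1,0,0,0],[0,0,1,0,0,0],[0,0,1,0,0,0],[0,0,0.8,0,0,0],[0,0,0,0,0,0]]' >/dev/null;python3 -m jog '[[0,0,0,0,0,0],[0,0,0,0,0,0],[0,0,0,0,0,0],[0,0,0,0,0,0],[0,0,0,0,0,0]]' >/dev/null; python3 go.py .4823 .2077 .015 13
cat > look.py <<'E'
from station import capture,sense
from m import *
import sys
x0,y0,w,h=map(int,sys.argv[2:6]);n=sys.argv[1];sc=float(sys.argv[6])
c=capture(n);st=sense();p=st['tcp_pos'];R0=st['ee_rot'];g=st['gripper_width']*.087/2
d=[]
for s in(1,-1):
  d.append((np.array([p+R0@[x,s*g,z] for x,z in((-.0095,0),(.0095,0),(.0095,-.04),(-.0095,-.04),(-.0095,0))]),(0,0,255)))
crop(c,x0,y0,w,h,sc,sys.argv[7],d,gain=1.3);pickle.dump(c,open(n+'L.pkl','wb'))
E
python3 look.py scene 390 170 120 130 4.5 pics/v7.png
```

```text
t 5.45 tcp [0.4824 0.2079 0.0384] yaw 13.01 pitch 0.05 F [-0.6 -0.1  0.4] gw 0.573
shift in tool axes cm [-0.02  0.02  2.34] turn deg [-0.02 -0.05  0.01]
```

View pics/v7.png

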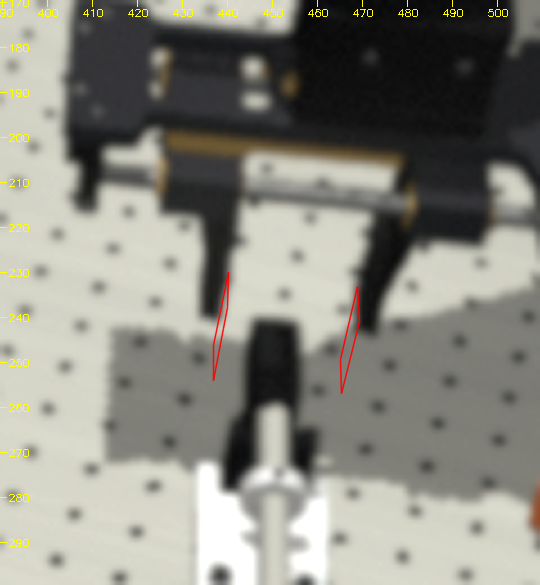

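```bash
python3 -m jog '[[0,0,0.6,0,0,0],[0,0,0.6,0,0,0],[0,0,0.6,0,0,0],[0,0,0.4,0,0,0],[0,0,0.1,0,0,0]]' >/dev/null;python3 -m jog '[[0,0,0,0,0,0],[0,0,0,0,0,0],[0,0,0,0,0,0],[0,0,0,0,0,0],[0,0,0,0,0,0]]' >/dev/null; python3 go.py .4823 .2077 .015 13; 
python3 look.py scene 390 190 120 130 4.5 pics/v8.png;python3 look.py top 170 200 100 120 4.5 pics/v9.png
```

```text
t 6.33 tcp [0.4823 0.2079 0.0152] yaw 13.01 pitch 0.03 F [ 0.4 -0.4  0.3] gw 0.575
shift in tool axes cm [-0.    0.02  0.02] turn deg [-0.02 -0.03  0.01]
```

View pics/v8.png

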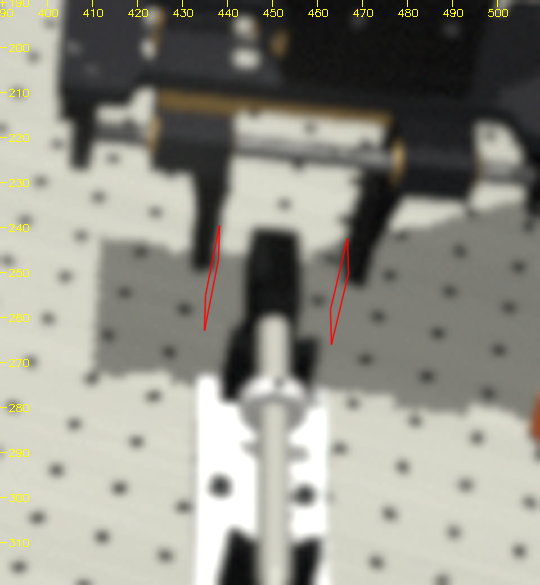

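View pics/v9.png

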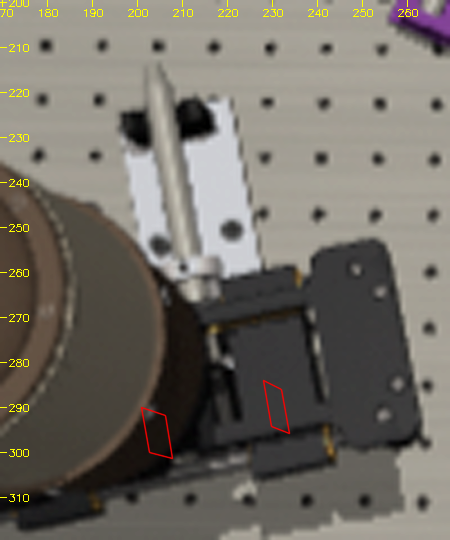

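In the picture the tips are about 24 mm above the stated TCP, while x and y agree. I'll check by descending slowly onto the bare table beside the handle, watching the force.

```bash
python3 -m jog '[[0,0,0.3,0,0,0],[0,0,0.3,0,0,0],[0,0,0.3,0,0,0],[0,0,0.2,0,0,0],[0,0,0,0,0,0]]' | egrep 'tcp|force'; python3 -m jog '[[0,0,0,0,0,0],[0,0,0,0,0,0],[0,0,0,0,0,0],[0,0,0.1,0,0,0],[0,0,0,0,0,0]]'| egrep 'tcp|force'
```

```text
tcp_pos: [0.4817, 0.2074, 0.0032]
wrist_force: [-0.1, 0.3, -0.2]
tcp_pos: [0.4821, 0.2077, 0.0029]
wrist_force: [0.4, 0.4, 0.4]
```

```bash
python3 look.py scene 390 190 120 130 4.5 pics/v10.png
```

```text
(no output)
```

View pics/v10.png

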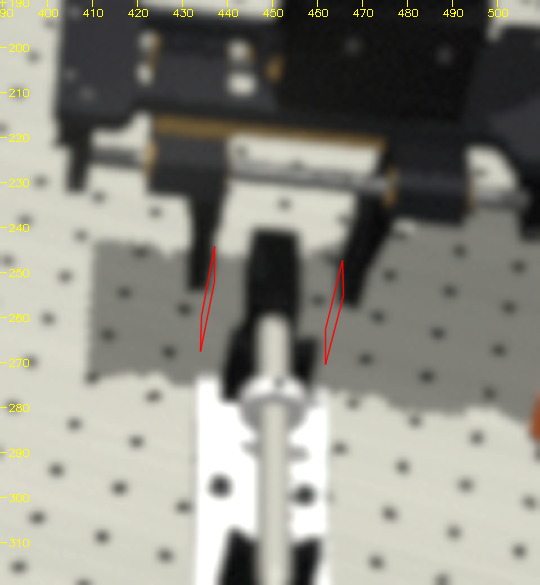

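```bash
python3 -m jog '[[0,0,0.1,0,0,0],[0,0,0.1,0,0,0],[0,0,0,0,0,0],[0,0,0,0,0,0],[0,0,0,0,0,0]]' | egrep 'tcp|force'; python3 -m jog '[[0,0,0.1,0,0,0],[0,0,0.05,0,0,0],[0,0,0,0,0,0],[0,0,0,0,0,0],[0,0,0,0,0,0]]'| egrep 'tcp|force'; python3 -m jog '[[0,0,0.1,0,0,0],[0,0,0.05,0,0,0],[0,0,0,0,0,0],[0,0,0,0,0,0],[0,0,0,0,0,0]]'| egrep 'tcp|force'
```

```text
tcp_pos: [0.4821, 0.2077, 0.0009]
wrist_force: [0.7, -1.1, -0.1]
tcp_pos: [0.4821, 0.2077, -0.0006]
wrist_force: [0.3, 0.3, 0.2]
tcp_pos: [0.4821, 0.2077, -0.002]
wrist_force: [0.3, 0.1, 0.3]
```

No contact at -2 mm, so the reported TCP z is low compared with the real tips, as the pictures show. I'll carry on by picture and force.

```bash
python3 -m jog '[[0,0,0.2,0,0,0],[0,0,0.2,0,0,0],[0,0,0.1,0,0,0],[0,0,0,0,0,0],[0,0,0,0,0,0]]' | egrep 'tcp|force'; python3 -m jog '[[0,0,0.2,0,0,0],[0,0,0.2,0,0,0],[0,0,0.1,0,0,0],[0,0,0,0,0,0],[0,0,0,0,0,0]]'| egrep 'tcp|force'
```

```text
tcp_pos: [0.4821, 0.2077, -0.0072]
wrist_force: [0.9, 0.4, 0.2]
tcp_pos: [0.4821, 0.2077, -0.0122]
wrist_force: [0.0, 0.2, 0.1]
```

```bash
python3 look.py scene 390 190 120 130 4.5 pics/v11.png
```

```text
(no output)
```

View pics/v11.png

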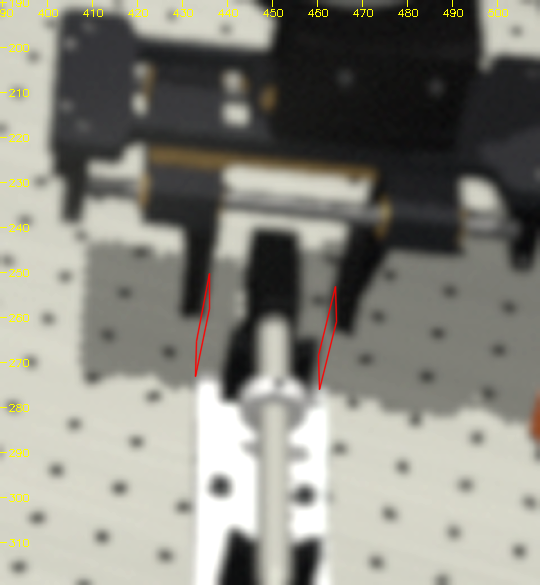

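```bash
python3 -m jog '[[0,0,0.2,0,0,0],[0,0,0.2,0,0,0],[0,0,0.1,0,0,0],[0,0,0,0,0,0],[0,0,0,0,0,0]]' | egrep 'tcp|force'; python3 -m jog '[[0,0,0,0,0,0],[0,0,0,0,0,0],[0,0,0,0,0,0],[0,0,0,0,0,0],[0,0,0,0,0,0]]' 3 | egrep 'tcp|force|gri'
python3 -m jog '[[0,0,0,0,0,0],[0,0,0,0,0,0],[0,0,0,0,0,0],[0,0,0,0,0,0],[0,0,0,0,0,0]]' 2.4 | egrep 'tcp|force|gri'
```

```text
tcp_pos: [0.4821, 0.2077, -0.0172]
wrist_force: [-0.6, -0.3, 0.1]
tcp_pos: [0.4821, 0.2078, -0.017]
wrist_force: [0.4, 0.5, 1.1]
gripper_width: 0.362
tcp_pos: [0.4821, 0.2077, -0.017]
wrist_force: [0.7, -0.3, 0.0]
gripper_width: 0.279
```

```bash
python3 look.py scene 390 190 120 130 4.5 pics/v12.png
```

```text
(no output)
```

View pics/v12.png

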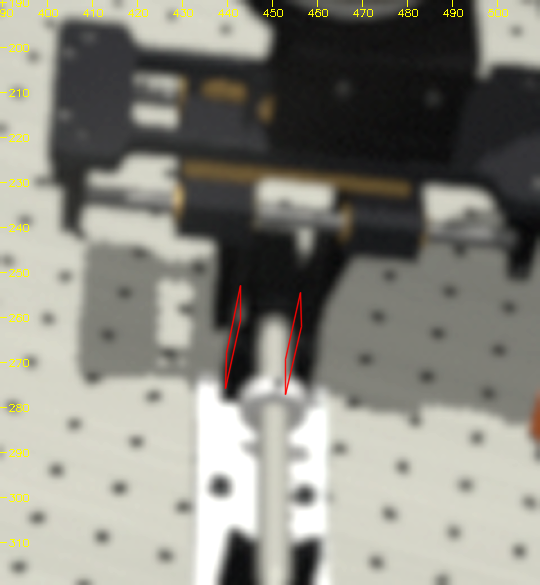

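```bash
python3 -m jog '[[0,0,0,0,0,0],[0,0,0,0,0,0],[0,0,0,0,0,0],[0,0,0,0,0,0],[0,0,0,0,0,0]]' 1 | egrep 'tcp|force|gri'
python3 -m jog '[[0,0,0,0,0,0],[0,0,0,0,0,0],[0,0,0,0,0,0],[0,0,0,0,0,0],[0,0,0,0,0,0]]' 1 | egrep 'tcp|force|gri|time'
```

```text
tcp_pos: [0.4822, 0.2079, -0.017]
wrist_force: [-0.2, 0.7, -0.0]
gripper_width: 0.228
time_s: 11.58
tcp_pos: [0.4822, 0.2079, -0.017]
wrist_force: [-0.9, 1.6, 0.9]
gripper_width: 0.225
```

```bash
python3 -m jog '[[0,0,-0.3,0,0,0],[0,0,-0.8,0,0,0],[0,0,-1.3,0,0,0],[0,0,-1.6,0,0,0],[0,0,-1.4,0,0,0]]' | egrep 'tcp|force|gri'
python3 -m jog '[[0,0,-1,0,0,0],[0,0,-0.6,0,0,0],[0,0,0,0,0,0],[0,0,0,0,0,0],[0,0,0,0,0,0]]' | egrep 'tcp|force|gri|time'
python3 look.py scene 380 150 140 170 3.4 pics/v13.png;python3 look.py top 170 170 120 150 3.8 pics/v14.png; python3 go.py .4967 -.0021 .053 -10.4
```

```text
tcp_pos: [0.482, 0.2073, 0.038]
wrist_force: [0.2, -0.0, -0.6]
gripper_width: 0.226
time_s: 12.42
tcp_pos: [0.4815, 0.2073, 0.0522]
wrist_force: [-0.5, 0.2, -0.8]
gripper_width: 0.231
t 12.52 tcp [0.4816 0.2073 0.0521] yaw 13.0 pitch -0.1 F [ 0.5  0.5 -0.9] gw 0.228
shift in tool axes cm [-3.24 20.75 -0.07] turn deg [ 0.07  0.09 23.4 ]
```

View pics/v13.png

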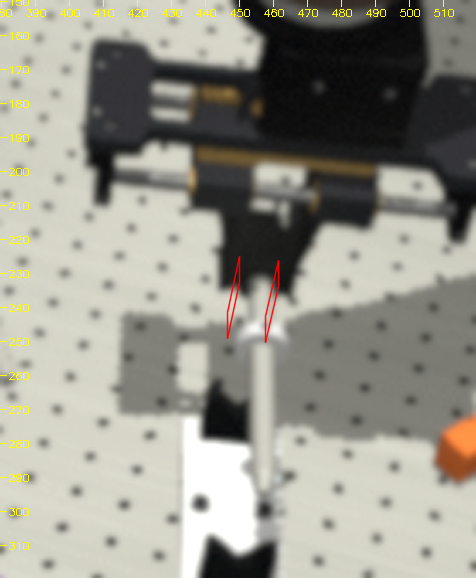

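View pics/v14.png

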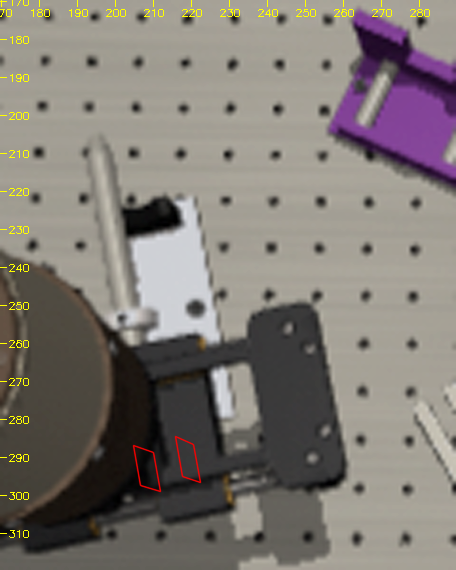

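```bash
cat > sp.py <<'E'
# overlay of spindle (grip from tcp) -> prints projected points
from station import sense
from m import *
import sys
OZ=.051 # grip z - tcp z (reported), from axis .034 at tcp -.017
def grip():
    st=sense();return st['tcp_pos']+[0,0,0]-0*st['ee_rot'][:,2],st['ee_rot']
p,R0=grip();g=p-R0[:,2]*OZ
for n in('scene','top'):
    c=load(n+'L');print(n,[ (k,proj(c,[g+R0@[x,0,0]])[0].round(1).tolist()) for k,x in(('tip',.155),('col67',.067),('h',.022))])
E
python3 sp.py
```

```text
scene [('tip', [457.5, 295.3]), ('col67', [457.1, 253.2]), ('h', [456.9, 233.7])]
top [('tip', [194.6, 205.6]), ('col67', [203.0, 253.0]), ('h', [207.4, 277.8])]
```

Run:
```python
from m import *
import subprocess
s=load('sceneL');t=load('topL')
from station import sense
st=sense();R0=st['ee_rot'];g=st['tcp_pos']-R0[:,2]*.051
d=[(g+p@np.c_[R0[:,0],-R0[:,1],-R0[:,2]].T,(0,0,255)) for p in spindle()]
crop(s,430,215,60,90,6.4,'pics/x1.png',d,1.2);crop(t,180,195,50,72,8,'pics/x2.png',d,1.4)
a=cv2.imread('pics/x1.png');b=cv2.imread('pics/x2.png');cv2.imwrite('pics/x.png',np.hstack([a[:576],b[:576]]))
```

```text
(no output)
```

View pics/x.png

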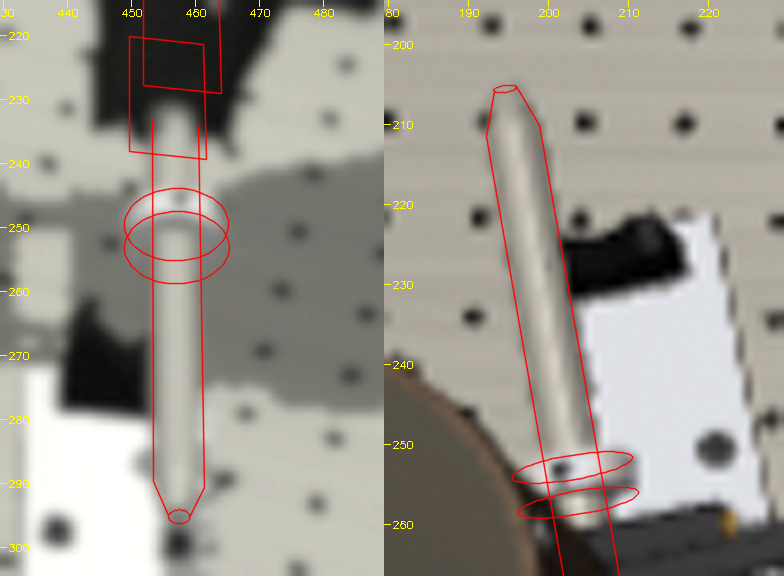

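```bash
python3 -m jog '[[-0.1,0.5,0,0,0,0],[-0.2,1,0,0,0,0],[-0.24,1.5,0,0,0,0],[-0.3,1.9,0,0,0,0],[-0.3,1.9,0,0,0,0]]' >/dev/null
python3 -m jog '[[-0.3,1.9,0,0,0,0],[-0.3,1.9,0,0,0,0],[-0.3,1.9,0,0,0,0],[-0.3,1.9,0,0,0,0],[-0.3,1.9,0,0,0,0]]' >/dev/null
python3 -m jog '[[-0.3,1.6,0,0,0,1],[-0.2,1.3,0,0,0,2],[-0.1,0.9,0,0,0,3],[0,0.5,0,0,0,4],[0,0.15,0,0,0,4]]' >/dev/null
python3 -m jog '[[0,0,0,0,0,4],[0,0,0,0,0,3],[0,0,0,0,0,2],[0,0,0,0,0,0.4],[0,0,0,0,0,0]]' | grep force
python3 go.py .4967 -.0021 .053 -10.4
```

```text
wrist_force: [0.7, -0.4, -1.7]
t 14.18 tcp [ 0.4954 -0.0025  0.0528] yaw -10.39 pitch -0.03 F [ 0.7 -0.4 -1.7] gw 0.227
shift in tool axes cm [ 0.12 -0.07 -0.02] turn deg [0.01 0.03 0.01]
```

```bash
python3 -m jog '[[0,0,0.5,0,0,0],[0,0,1,0,0,0],[0,0,1.2,0,0,0],[0,0,1.2,0,0,0],[0,0,0.9,0,0,0]]' >/dev/null
python3 -m jog '[[0,0,0.4,0,0,0],[0,0,0.08,0,0,0],[0,0,0,0,0,0],[0,0,0,0,0,0],[0,0,0,0,0,0]]' | grep force
python3 go.py .4967 -.0021 -.001 -10.4
cat > al.py <<'E'
from station import capture,sense
from m import *
import sys
RC=(.689,-.0368,.05,-10.4)
s=capture('scene');t=capture('top')
pickle.dump(s,open('sceneL.pkl','wb'));pickle.dump(t,open('topL.pkl','wb'))
st=sense();R0=st['ee_rot'];g=st['tcp_pos']-R0[:,2]*.051
d=[(g+p@np.c_[R0[:,0],-R0[:,1],-R0[:,2]].T,(0,0,255)) for p in spindle()]
d+=[(tf(p,RC[:3],RC[3]),(0,255,0)) for p in reel()]
a=[int(v) for v in sys.argv[2:10]]
crop(s,*a[:4],6,'pics/x1.png',d if len(sys.argv)<11 else None,1.2);crop(t,*a[4:],6,'pics/x2.png',d if len(sys.argv)<11 else None,1.4)
A=cv2.imread('pics/x1.png');B=cv2.imread('pics/x2.png');h=max(A.shape[0],B.shape[0])
pad=lambda i:np.pad(i,((0,h-i.shape[0]),(0,0),(0,0)));o=np.hstack([pad(A),pad(B)]);f=min(1,800/o.shape[1],600/o.shape[0]);cv2.imwrite(sys.argv[1],cv2.resize(o,None,fx=f,fy=f,interpolation=cv2.INTER_AREA))
u=R0[:,0];X=np.array([np.cos(np.radians(RC[3])),np.sin(np.radians(RC[3])),0]);Y=np.array([-X[1],X[0],0]);tip=g+.155*u;r=tip-np.array(RC[:3])
print('t',st['time_s'],'tip rel reel along,lat,z mm',(r@X*1e3).round(1),(r@Y*1e3).round(1),(r[2]*1e3).round(1),'F',st['wrist_force'].round(1))
E
python3 al.py pics/x3.png 235 215 75 100 315 160 70 100
```

```text
wrist_force: [-0.7, -0.5, -0.3]
t 15.02 tcp [ 0.4964 -0.0018  0.0008] yaw -10.38 pitch 0.08 F [-0.7 -0.5 -0.3] gw 0.228
shift in tool axes cm [0.04 0.03 0.18] turn deg [-0.04 -0.08  0.02]
t 15.1167 tip rel reel along,lat,z mm -41.0 -0.3 1.9 F [ 0.6  0.6 -1.2]
```

View pics/x3.png

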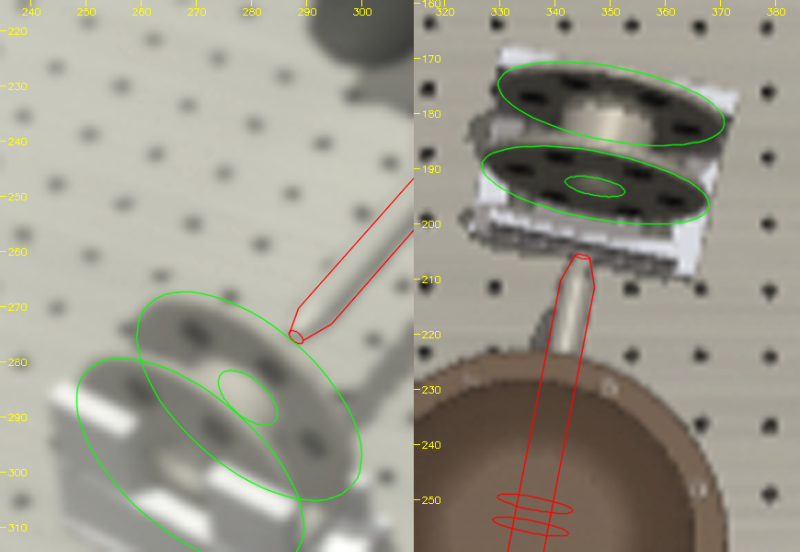

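Run:
```python
from m import *
s=load('sceneL');t=load('topL')
crop(s,255,235,60,70,8,'pics/x1.png',None,1.2);crop(t,320,180,45,46,12,'pics/x2.png',None,1.5)
A=cv2.imread('pics/x1.png');B=cv2.imread('pics/x2.png');o=np.hstack([A[:552],np.pad(B[:552],((0,max(0,A.shape[0]-B.shape[0]) if A.shape[0]<=552 else 552-B[:552].shape[0]),(0,0),(0,0)))]);f=800/o.shape[1];cv2.imwrite('pics/x4.png',cv2.resize(o,None,fx=f,fy=f) if f<1 else o)
```

```text
(no output)
```

View pics/x4.png

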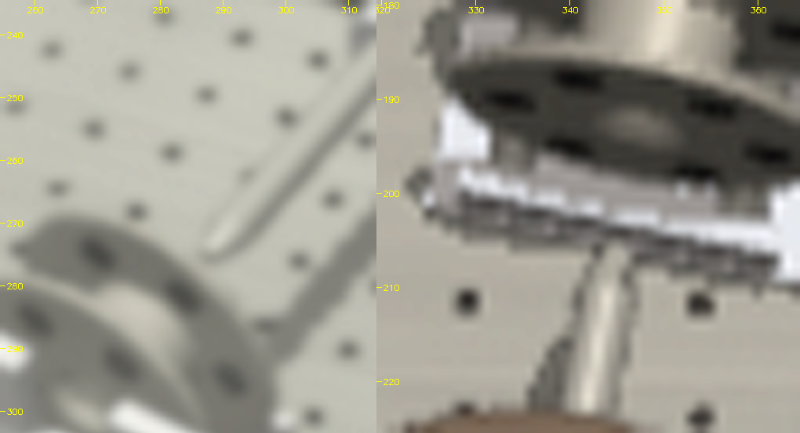

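```bash
python3 -m jog '[[0,0.07,0.15,0,0,0],[0.2,0,0,0,0,0],[0.5,0,0,0,0,0],[0.6,0,0,0,0,0],[0.4,0,0,0,0,0]]' | grep force
python3 -m jog '[[0.3,0,0,0,0,0],[0.3,0,0,0,0,0],[0.1,0,0,0,0,0],[0,0,0,0,0,0],[0,0,0,0,0,0]]' | grep force
python3 al.py pics/x5.png 245 235 65 75 315 160 70 75
```

```text
wrist_force: [0.5, -0.2, -1.8]
wrist_force: [-0.2, -0.2, -1.1]
t 16.05 tip rel reel along,lat,z mm -17.6 -1.3 -0.4 F [ 0.   0.1 -0.1]
```

View pics/x5.png

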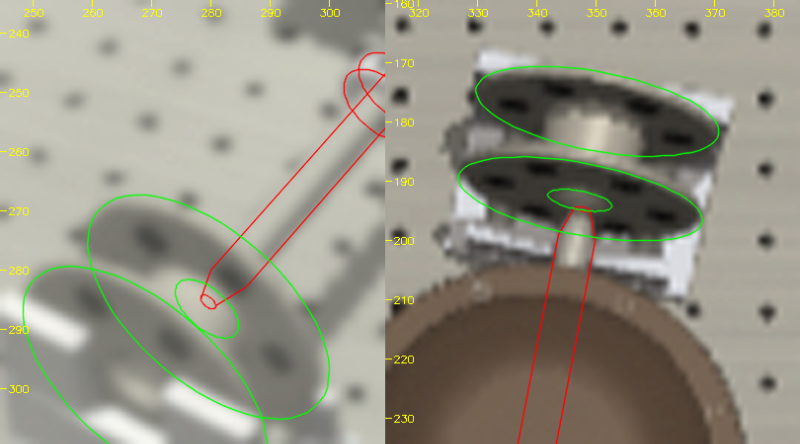

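```bash
python3 -m jog '[[0.2,0,0,0,0,0],[0.3,0,0,0,0,0],[0.3,0,0,0,0,0],[0.2,0,0,0,0,0],[0,0,0,0,0,0]]' | egrep 'force|tcp'
python3 -m jog '[[0.2,0,0,0,0,0],[0.3,0,0,0,0,0],[0.3,0,0,0,0,0],[0.2,0,0,0,0,0],[0,0,0,0,0,0]]' | egrep 'force|tcp'
python3 al.py pics/x6.png 245 235 65 75 315 160 70 75
```

```text
tcp_pos: [0.5298, -0.0087, -0.0013]
wrist_force: [0.4, -0.3, -1.7]
tcp_pos: [0.5396, -0.0106, -0.0013]
wrist_force: [-0.1, -0.5, -0.7]
t 16.9833 tip rel reel along,lat,z mm 2.7 -1.3 -0.5 F [ 0.4 -1.  -1.2]
```

View pics/x6.png

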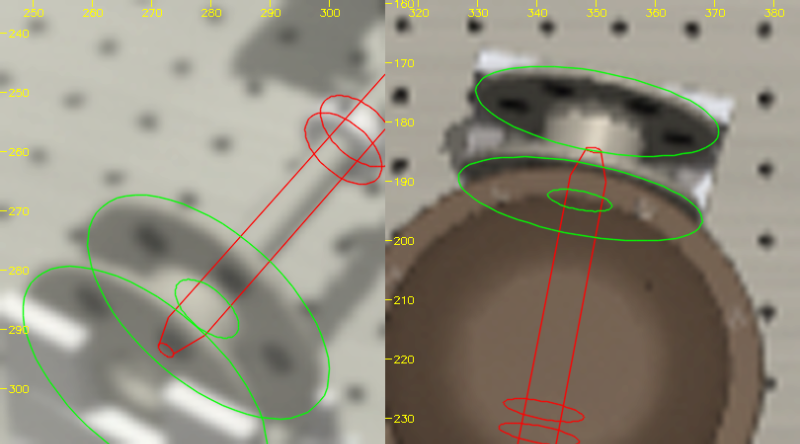

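```bash
python3 -m jog '[[0.2,0,0,0,0,0],[0.4,0,0,0,0,0],[0.4,0,0,0,0,0],[0.4,0,0,0,0,0],[0.2,0,0,0,0,0]]' | egrep 'force|tcp'
python3 -m jog '[[0.3,0,0,0,0,0],[0.4,0,0,0,0,0],[0.4,0,0,0,0,0],[0.3,0,0,0,0,0],[0.1,0,0,0,0,0]]' | egrep 'force|tcp'
python3 -m jog '[[0.3,0,0,0,0,0],[0.4,0,0,0,0,0],[0.4,0,0,0,0,0],[0.3,0,0,0,0,0],[0,0,0,0,0,0]]' | egrep 'force|tcp'
python3 al.py pics/x7.png 225 235 85 95 310 130 70 95
```

```text
tcp_pos: [0.5556, -0.0135, -0.0013]
wrist_force: [-0.2, 0.1, -1.6]
tcp_pos: [0.5702, -0.0162, -0.0013]
wrist_force: [0.2, -0.3, -1.1]
tcp_pos: [0.5841, -0.0187, -0.0013]
wrist_force: [0.2, -0.8, -0.8]
t 18.3333 tip rel reel along,lat,z mm 47.7 -1.3 -0.5 F [-0.7 -0.1 -1.1]
```

View pics/x7.png

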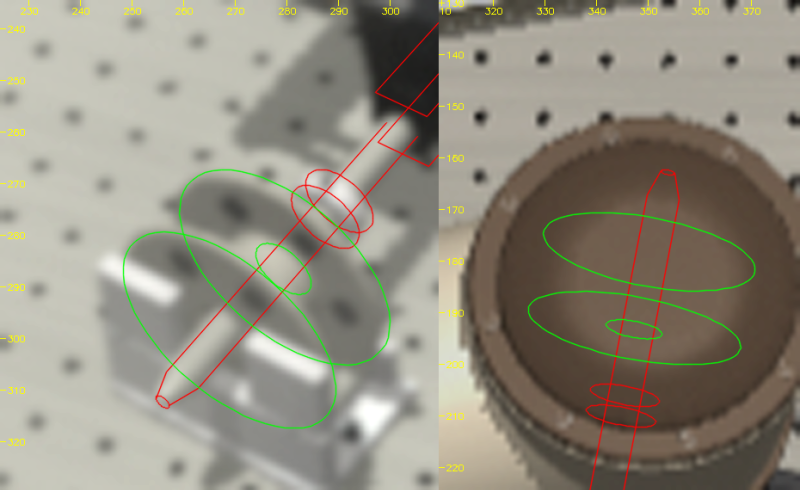

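```bash
python3 -m jog '[[0.2,0,0,0,0,0],[0.3,0,0,0,0,0],[0.3,0,0,0,0,0],[0.2,0,0,0,0,0],[0.1,0,0,0,0,0]]' | egrep 'force|tcp'
python3 -m jog '[[0.1,0,0,0,0,0],[0.1,0,0,0,0,0],[0.1,0,0,0,0,0],[0.1,0,0,0,0,0],[0.1,0,0,0,0,0]]' | egrep 'force|tcp'
python3 al.py pics/x8.png 225 235 85 95 310 130 70 95
```

```text
tcp_pos: [0.5945, -0.0207, -0.0013]
wrist_force: [-0.6, 0.0, -1.6]
tcp_pos: [0.599, -0.0216, -0.0013]
wrist_force: [0.4, 0.6, -1.1]
t 19.2667 tip rel reel along,lat,z mm 63.8 -1.2 -0.3 F [-0.2 -0.4 -1.8]
```

View pics/x8.png

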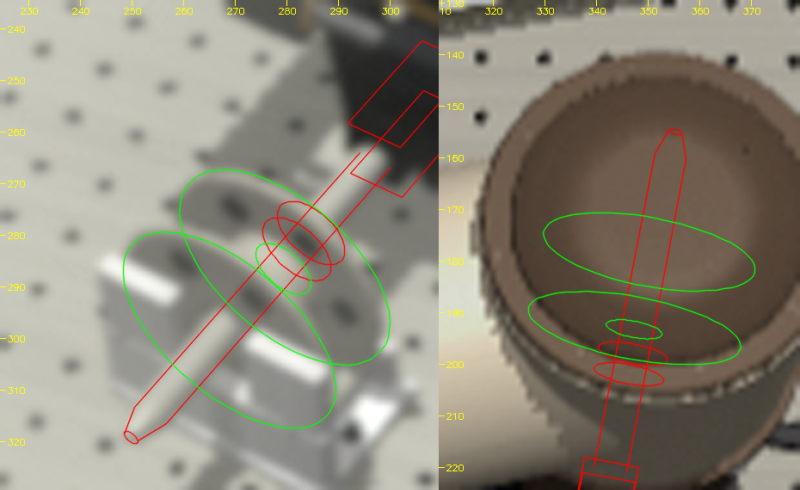

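```bash
python3 -m jog '[[0.1,0,0,0,0,0],[0.1,0,0,0,0,0],[0.1,0,0,0,0,0],[0.1,0,0,0,0,0],[0.1,0,0,0,0,0]]' | egrep 'force|tcp'
python3 -m jog '[[0.08,0,0,0,0,0],[0.08,0,0,0,0,0],[0.08,0,0,0,0,0],[0.08,0,0,0,0,0],[0,0,0,0,0,0]]' | egrep 'force|tcp'
```

```text
tcp_pos: [0.604, -0.0225, -0.0013]
wrist_force: [0.4, 0.1, -0.6]
tcp_pos: [0.6072, -0.0231, -0.0014]
wrist_force: [0.4, -0.6, -1.3]
```

```bash
python3 -m jog '[[0.08,0,0,0,0,0],[0.08,0,0,0,0,0],[0.08,0,0,0,0,0],[0,0,0,0,0,0],[0,0,0,0,0,0]]' | egrep 'force|tcp'
python3 al.py pics/x9.png 225 235 85 95 310 130 70 95 n
```

```text
tcp_pos: [0.6086, -0.0234, -0.0017]
wrist_force: [-2.4, 0.9, -1.1]
t 20.6167 tip rel reel along,lat,z mm 73.6 -1.3 -0.9 F [-2.9  1.  -0.3]
```

View pics/x9.png

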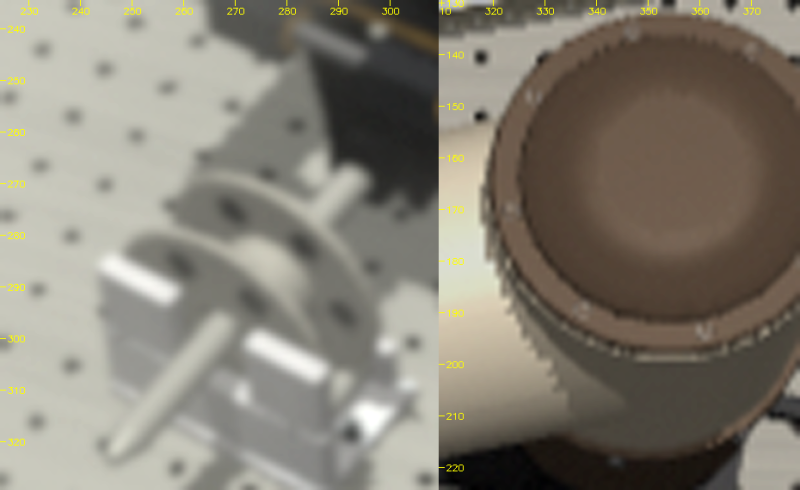

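```bash
python3 -m jog '[[0.06,0,0,0,0,0],[0.06,0,0,0,0,0],[0,0,0,0,0,0],[0,0,0,0,0,0],[0,0,0,0,0,0]]' | egrep 'force|tcp'
```

```text
tcp_pos: [0.6085, -0.0235, -0.0018]
wrist_force: [-6.1, 3.1, 1.1]
```

```bash
python3 -m jog '[[-0.06,0,0,0,0,0],[0,0,-0.1,0,0,0],[0,0,-0.2,0,0,0],[0,0,-0.2,0,0,0],[0,0,-0.2,0,0,0]]' | egrep 'force|tcp'
python3 -m jog '[[0,0,-0.2,0,0,0],[0,0,-0.2,0,0,0],[0,0,-0.1,0,0,0],[0,0,0,0,0,0],[0,0,0,0,0,0]]' | egrep 'force|tcp'
python3 al.py pics/x10.png 225 215 85 115 310 130 70 95 n
```

```text
tcp_pos: [0.6082, -0.0237, 0.0048]
wrist_force: [-4.3, 2.6, -3.6]
tcp_pos: [0.6083, -0.0237, 0.0101]
wrist_force: [-5.0, 1.8, -3.6]
t 21.9667 tip rel reel along,lat,z mm 73.4 -1.7 10.5 F [-4.6  2.3 -2.3]
```

View pics/x10.png

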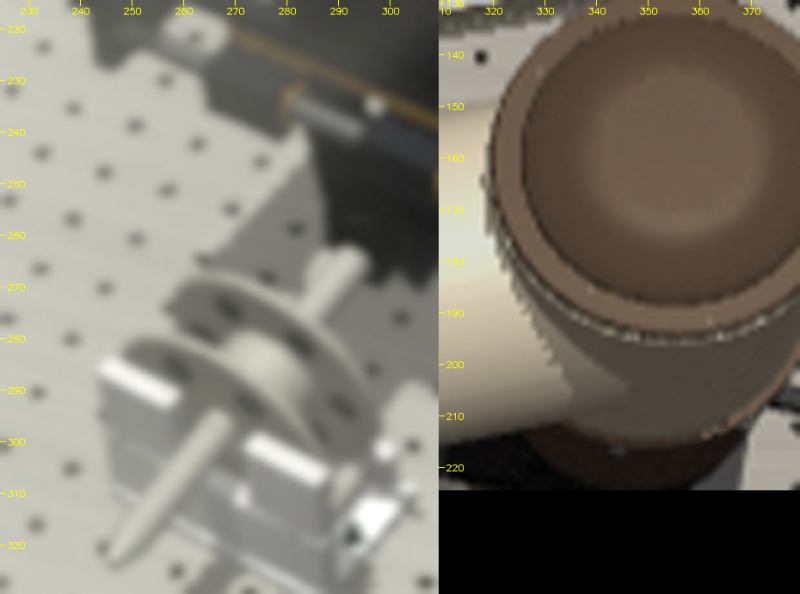

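The tip has stayed down while the handle rose. End-plate friction held the reel and the handle pivoted in the pads. I'll lower back and ease off the push.

```bash
python3 -m jog '[[-0.04,0,0.1,0,0,0],[0,0,0.2,0,0,0],[0,0,0.2,0,0,0],[0,0,0.2,0,0,0],[0,0,0.1,0,0,0]]' | egrep 'force|tcp'
python3 -m jog '[[0,0,0.1,0,0,0],[0,0,0.1,0,0,0],[0,0,0,0,0,0],[0,0,0,0,0,0],[0,0,0,0,0,0]]' | egrep 'force|tcp'
python3 al.py pics/x11.png 225 215 85 115 310 130 70 95
```

```text
tcp_pos: [0.6088, -0.0238, 0.0032]
wrist_force: [-6.9, 1.5, 3.7]
tcp_pos: [0.6091, -0.0238, 0.0015]
wrist_force: [-7.2, 0.9, 2.6]
t 22.9 tip rel reel along,lat,z mm 74.1 -1.6 2.4 F [-6.7  1.   1.2]
```

View pics/x11.png

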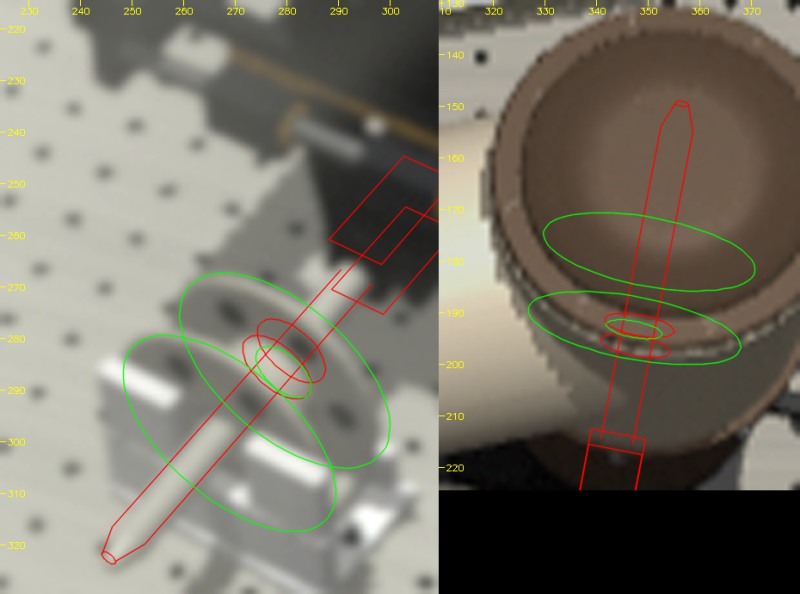

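```bash
python3 -m jog '[[-0.08,0,0.1,0,0,0],[-0.07,0,0.1,0,0,0],[0,0,0.1,0,0,0],[0,0,0.1,0,0,0],[0,0,0,0,0,0]]' | egrep 'force|tcp'
python3 -m jog '[[0,0,0.1,0,0,0],[0,0,0.1,0,0,0],[0,0,0,0,0,0],[0,0,0,0,0,0],[0,0,0,0,0,0]]' | egrep 'force|tcp'
python3 al.py pics/x12.png 225 215 85 115 310 130 70 95
```

```text
tcp_pos: [0.6097, -0.0232, -0.0023]
wrist_force: [-2.8, 0.4, 2.8]
tcp_pos: [0.6095, -0.0231, -0.0048]
wrist_force: [-0.1, 0.5, 4.0]
t 23.8333 tip rel reel along,lat,z mm 74.2 -0.8 -3.4 F [-0.5 -0.   3.1]
```

View pics/x12.png

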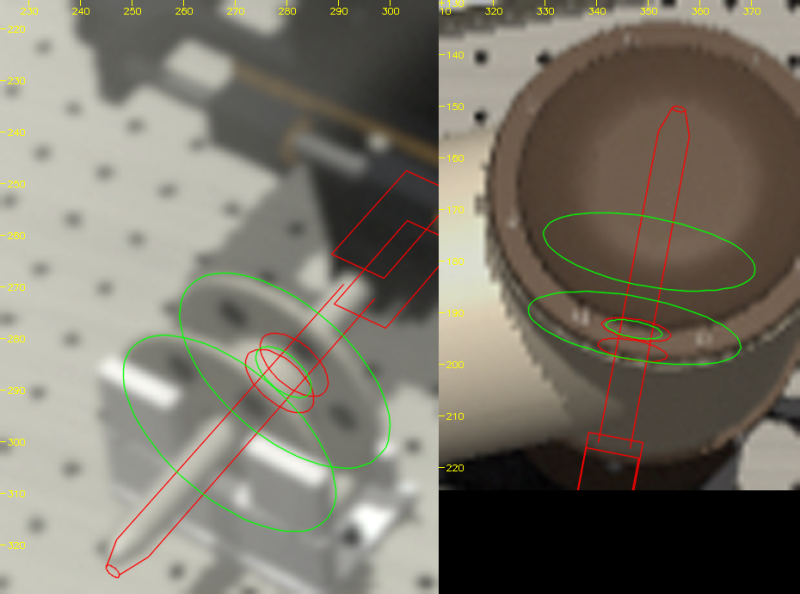

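```bash
python3 -m jog '[[0,0,-0.2,0,0,0],[0,0,-0.2,0,0,0],[0,0,-0.2,0,0,0],[0,0,-0.2,0,0,0],[0,0,-0.2,0,0,0]]' | egrep 'force|tcp'
python3 -m jog '[[0,0,-0.2,0,0,0],[0,0,-0.2,0,0,0],[0,0,-0.2,0,0,0],[0,0,-0.1,0,0,0],[0,0,0,0,0,0]]' | egrep 'force|tcp'
python3 al.py pics/x13.png 225 215 85 115 310 130 70 95
```

```text
tcp_pos: [0.6071, -0.0234, 0.004]
wrist_force: [-0.3, -0.6, -2.1]
tcp_pos: [0.6082, -0.0232, 0.0119]
wrist_force: [-0.5, 0.4, -1.6]
t 24.7667 tip rel reel along,lat,z mm 73.1 -1.2 12.8 F [-0.2  0.7 -1.2]
```

View pics/x13.png

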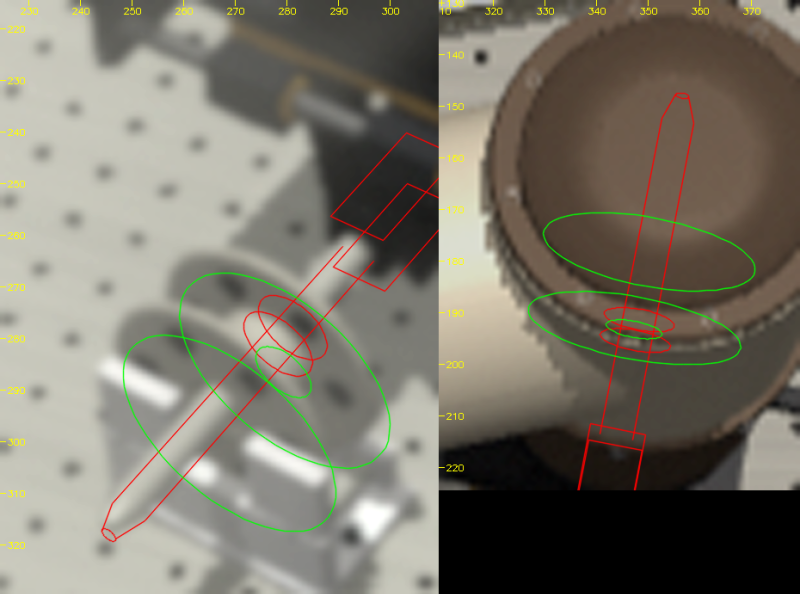

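The reel is lifting now and the spindle is level. I'll raise it clear.

```bash
python3 -m jog '[[0,0,-0.2,0,0,0],[0,0,-0.3,0,0,0],[0,0,-0.4,0,0,0],[0,0,-0.5,0,0,0],[0,0,-0.6,0,0,0]]' | egrep 'force|tcp'
python3 -m jog '[[0,0,-0.7,0,0,0],[0,0,-0.7,0,0,0],[0,0,-0.7,0,0,0],[0,0,-0.7,0,0,0],[0,0,-0.7,0,0,0]]' | egrep 'force|tcp'
python3 -m jog '[[0,0,-0.7,0,0,0],[0,0,-0.6,0,0,0],[0,0,-0.5,0,0,0],[0,0,-0.3,0,0,0],[0,0,-0.2,0,0,0]]' | egrep 'force|tcp'
python3 al.py pics/x14.png 215 195 100 115 305 130 75 115
```

```text
tcp_pos: [0.6081, -0.0232, 0.0321]
wrist_force: [0.5, -0.2, -2.4]
tcp_pos: [0.6083, -0.0232, 0.0676]
wrist_force: [-0.1, -0.4, -0.9]
tcp_pos: [0.6082, -0.0232, 0.0901]
wrist_force: [-0.1, -0.1, -1.2]
t 26.1167 tip rel reel along,lat,z mm 73.0 -1.2 90.9 F [ 0.5 -0.2 -1.6]
```

View pics/x14.png

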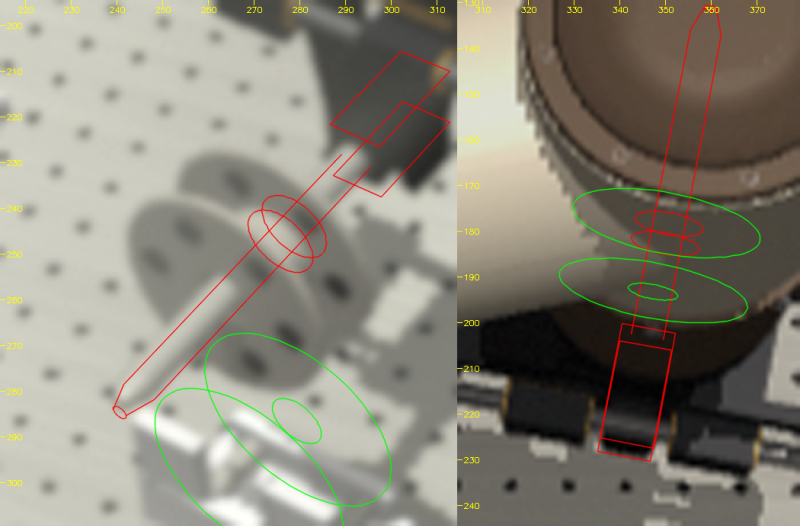

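Run:
```python
from m import *
from station import sense
st=sense();R0=st['ee_rot'];g=st['tcp_pos']-R0[:,2]*.051
B=np.c_[R0[:,0],-R0[:,1],-R0[:,2]].T
s=load('sceneL')
col=.067
d=[(g+p@B,(0,0,255)) for p in spindle(col)[-2:]]
d+=[(g+(p+[col+.015,0,-.0015])@B,(0,255,0)) for p in reel()]
crop(s,225,210,90,80,8,'pics/x15.png',d,1.3)
```

```text
(no output)
```

View pics/x15.png

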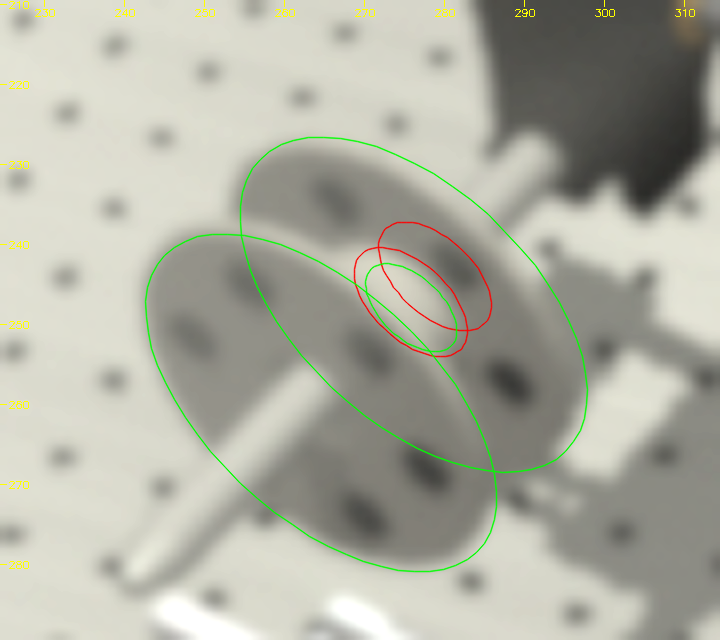

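```bash
python3 -m jog '[[0,0,0,0,1,0],[0,0,0,0,2,0],[0,0,0,0,3,0],[0,0,0,0,3,0],[0,0,0,0,1,0]]' | egrep 'force|tcp'
python3 -m jog '[[0,0.2,0,0,0,0.1],[0,0.5,0,0,0,-0.3],[-0.1,0.8,0,0,0,-0.6],[-0.1,1.1,0,0,0,-0.6],[-0.2,1.4,0,0,0,-0.6]]' | egrep 'force|tcp'
python3 go.py .5144 -.2661 .092 -4.1 10
```

```text
tcp_pos: [0.6058, -0.0234, 0.0887]
wrist_force: [-0.2, -0.8, -2.0]
tcp_pos: [0.5983, -0.0623, 0.0891]
wrist_force: [-0.6, 0.1, -1.7]
t 26.95 tcp [ 0.5983 -0.0623  0.0891] yaw -8.28 pitch 10.0 F [-0.6  0.1 -1.7] gw 0.224
shift in tool axes cm [-5.24 21.38 -1.09] turn deg [ 1.08  0.01 -4.12]
```

```bash
python3 -m jog '[[-0.3,1.6,-0.05,0,0,-0.4],[-0.35,1.6,-0.06,0,0,-0.4],[-0.4,1.6,-0.07,0,0,-0.4],[-0.4,1.6,-0.07,0,0,-0.4],[-0.4,1.6,-0.07,0,0,-0.4]]' | egrep 'force|tcp'
python3 -m jog '[[-0.4,1.6,-0.07,0,0,-0.4],[-0.4,1.6,-0.07,0,0,-0.4],[-0.4,1.6,-0.07,0,0,-0.4],[-0.35,1.5,-0.06,0,0,0],[-0.3,1.3,-0.05,0,0,0]]' | egrep 'force|tcp'
python3 -m jog '[[-0.25,1.1,-0.04,0,0,0],[-0.2,0.9,-0.03,0,0,0],[-0.15,0.6,-0.03,0,0,0],[-0.1,0.4,0,0,0,0],[-0.05,0.2,0,0,0,0]]' | egrep 'force|tcp'
python3 go.py .5144 -.2661 .092 -4.1 10
```

```text
tcp_pos: [0.5685, -0.14, 0.0897]
wrist_force: [-0.2, -0.1, -0.9]
tcp_pos: [0.542, -0.2141, 0.0907]
wrist_force: [0.2, -0.7, -2.0]
tcp_pos: [0.5315, -0.2442, 0.0908]
wrist_force: [-0.4, -0.2, -1.8]
t 28.2 tcp [ 0.5315 -0.2442  0.0908] yaw -5.14 pitch 9.95 F [-0.4 -0.2 -1.8] gw 0.227
shift in tool axes cm [-1.46  2.34 -0.34] turn deg [ 1.09  0.06 -1.02]
```

```bash
python3 -m jog '[[-0.15,0.3,-0.05,0.2,0,-0.2],[-0.3,0.5,-0.1,0.2,0,-0.2],[-0.35,0.6,-0.1,0.3,0,-0.3],[-0.3,0.5,-0.1,0.2,0,-0.2],[-0.2,0.3,0,0.1,0,0]]' >/dev/null
python3 -m jog '[[0,0,0,0,0,0],[0,0,0,0,-2,0],[0,0,0,0,-3,0],[0,0,0,0,-3,0],[0,0,0,0,-1.8,0]]' >/dev/null
python3 -m jog '[[0,0,0,0,0,0],[0,0,0,0,0,0],[0,0,0,0,0,0],[0,0,0,0,0,0],[0,0,0,0,0,0]]' | egrep 'force'
python3 go.py .5144 -.2661 .092 -4.1 0
cat > st.py <<'E'
from station import capture,sense
from m import *
import sys
ST=(.5972,-.272,0,-4.1)
s=capture('scene');t=capture('top')
pickle.dump(s,open('sceneL.pkl','wb'));pickle.dump(t,open('topL.pkl','wb'))
st=sense();R0=st['ee_rot'];g=st['tcp_pos']-R0[:,2]*.051
B=np.c_[R0[:,0],-R0[:,1],-R0[:,2]].T
d=[(g+p@B,(0,0,255)) for p in spindle()]+[(g+(p+[.082,0,-.0015])@B,(0,255,0)) for p in reel()]+[(tf(p,ST[:3],ST[3]),(255,0,255)) for p in stand()]
if len(sys.argv)>2:d=None
A=(120,130,110,140);C=(430,170,75,120)
crop(s,*A,4.2,'pics/x1.png',d,1.2);crop(t,*C,4.9,'pics/x2.png',d,1.3)
a=cv2.imread('pics/x1.png');b=cv2.imread('pics/x2.png');h=min(a.shape[0],b.shape[0]);o=np.hstack([a[:h],b[:h]]);f=min(1,800/o.shape[1]);cv2.imwrite(sys.argv[1],cv2.resize(o,None,fx=f,fy=f))
mid=g+.083*R0[:,0];r=(mid-[ST[0],ST[1],.078])@R(ST[3]);print('t',st['time_s'],'mid rel seat mm',(r*1e3).round(1),'F',st['wrist_force'].round(1))
E
python3 st.py pics/y1.png
```

```text
wrist_force: [-0.8, -0.5, -0.9]
t 29.45 tcp [ 0.5158 -0.2644  0.0924] yaw -4.22 pitch 0.17 F [-0.8 -0.5 -0.9] gw 0.228
shift in tool axes cm [-0.13  0.18  0.04] turn deg [ 0.07 -0.17 -0.12]
t 29.55 mid rel seat mm [ 1.3  1.6 65.8] F [-0.5 -0.3 -1.5]
```

View pics/y1.png

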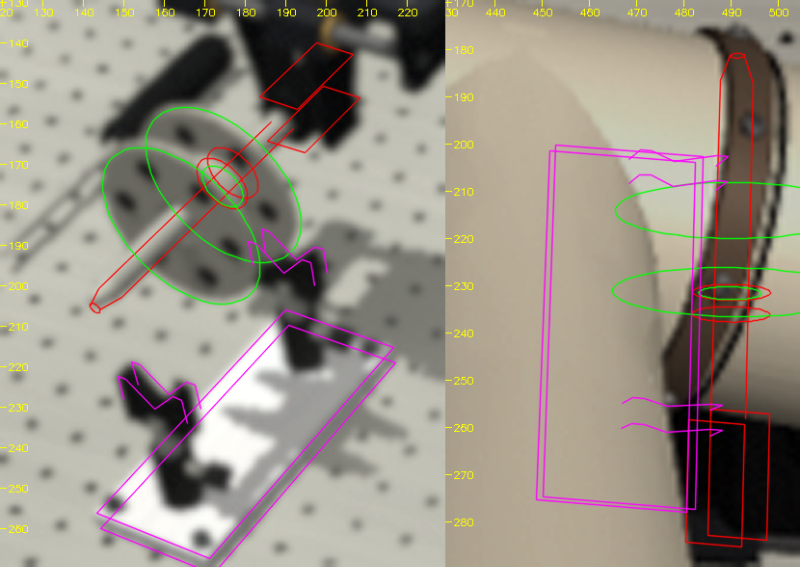

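Run:
```python
from m import *
s=load('scene0');t=load('top0')
ST=(.5972,-.272,0,-4.1)
d=[(tf(p,ST[:3],ST[3]),(255,0,255)) for p in stand()]
crop(s,142,182,65,60,6,'pics/x1.png',None,2.2);crop(s,142,182,65,60,6,'pics/x2.png',d,2.2)
cv2.imwrite('pics/y2.png',np.hstack([cv2.imread('pics/x1.png'),cv2.imread('pics/x2.png')]))
crop(t,460,195,35,75,8,'pics/x1.png',None,2.2);crop(t,460,195,35,75,8,'pics/x2.png',d,2.2)
cv2.imwrite('pics/y3.png',np.hstack([cv2.imread('pics/x1.png'),cv2.imread('pics/x2.png')]))
```

```text
(no output)
```

View pics/y2.png

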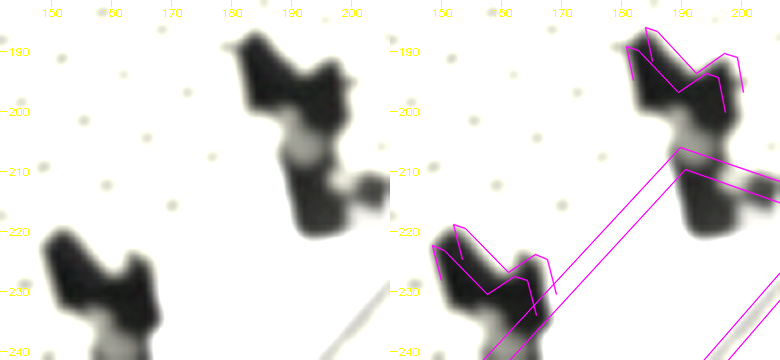

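View pics/y3.png

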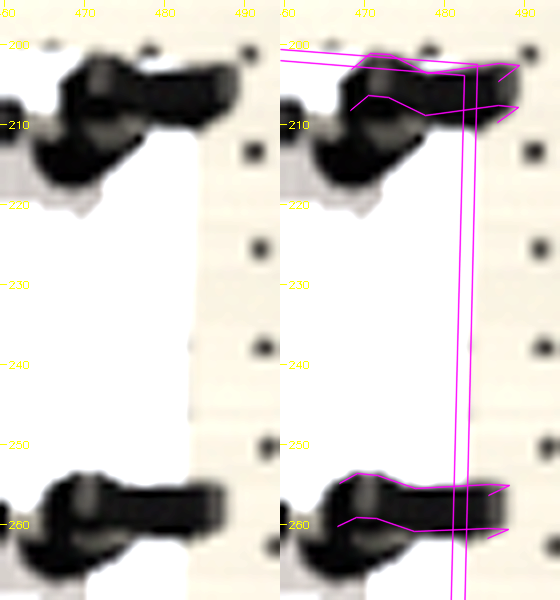

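```bash
python3 -m jog '[[-0.05,0.08,0.2,0,0,0],[-0.05,0.08,0.5,0,0,0],[0,0,0.8,0,0,0],[0,0,0.9,0,0,0],[0,0,0.9,0,0,0]]' >/dev/null
python3 -m jog '[[0,0,0.8,0,0,0],[0,0,0.6,0,0,0],[0,0,0.2,0,0,0],[0,0,0.1,0,0,0],[0,0,0,0,0,0]]' | egrep force
python3 st.py pics/y4.png
```

```text
wrist_force: [0.6, -0.5, -2.2]
t 30.4833 mid rel seat mm [ 1.1 -0.1 16. ] F [ 0.1 -1.1 -1.7]
```

View pics/y4.png

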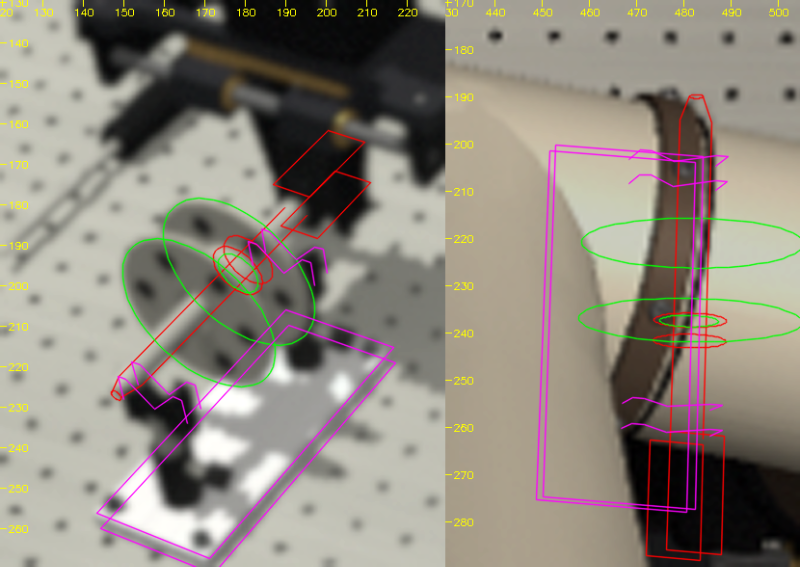

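Run:
```python
from m import *
s=load('sceneL')
crop(s,140,170,75,75,8,'pics/y5.png',None,1.3)
```

```text
(no output)
```

View pics/y5.png

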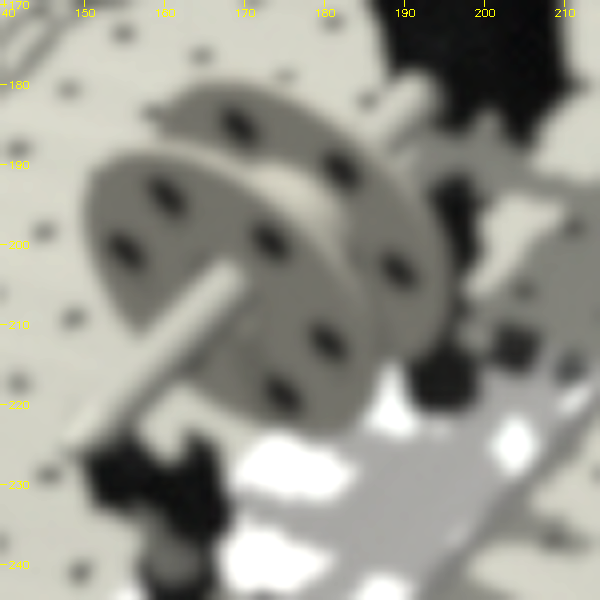

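```bash
python3 -m jog '[[0,0,0.2,0,0,0],[0,0,0.3,0,0,0],[0,0,0.3,0,0,0],[0,0,0.2,0,0,0],[0,0,0.1,0,0,0]]' | egrep 'force|tcp'
python3 -m jog '[[0,0,0.1,0,0,0],[0,0,0.1,0,0,0],[0,0,0,0,0,0],[0,0,0,0,0,0],[0,0,0,0,0,0]]' | egrep 'force|tcp'
python3 st.py pics/y6.png n
python3 - <<'E'
from m import *
crop(load('sceneL'),140,170,75,75,8,'pics/y6.png',None,1.3)
E
```

```text
tcp_pos: [0.515, -0.266, 0.0308]
wrist_force: [-0.3, 0.8, -1.5]
tcp_pos: [0.5154, -0.2662, 0.0294]
wrist_force: [1.2, -0.1, -2.1]
t 31.4167 mid rel seat mm [ 0.9 -0.1  2.7] F [-0.5  0.3 -1.6]
```

View pics/y6.png

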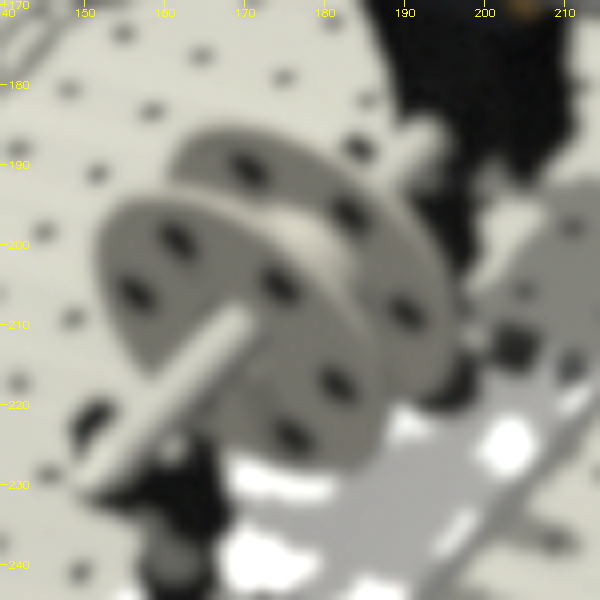

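```bash
python3 -m jog '[[0,0,0.1,0,0,0],[0,0,0.1,0,0,0],[0,0,0,0,0,0],[0,0,0,0,0,0],[0,0,0,0,0,0]]' | egrep 'force|tcp'
python3 -m jog '[[0,0,0.1,0,0,0],[0,0,0,0,0,0],[0,0,0,0,0,0],[0,0,0,0,0,0],[0,0,0,0,0,0]]' | egrep 'force|tcp'
```

```text
tcp_pos: [0.5153, -0.2661, 0.0273]
wrist_force: [-0.6, -0.1, -2.2]
tcp_pos: [0.5156, -0.2661, 0.0265]
wrist_force: [-0.5, -0.4, -0.1]
```

```bash
python3 -m jog '[[0,0,0.05,0,0,0],[0,0,0.05,0,0,0],[0,0,0,0,0,0],[0,0,0,0,0,0],[0,0,0,0,0,0]]' | egrep 'force|tcp'
python3 st.py pics/y7.png n
python3 - <<'E'
from m import *
from station import sense
print(sense()['moment'].round(3))
crop(load('sceneL'),140,170,75,75,8,'pics/y7.png',None,1.3)
E
```

```text
tcp_pos: [0.5156, -0.2662, 0.0261]
wrist_force: [-2.1, 1.7, 5.3]
t 32.7667 mid rel seat mm [ 1.  -0.1 -0.7] F [-2.5  1.   5.8]
[0.416 0.429 0.04 ]
```

View pics/y7.png

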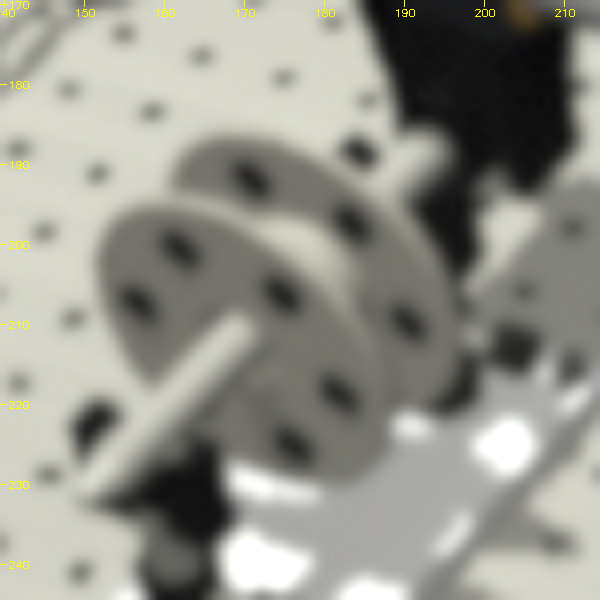

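```bash
python3 -m jog '[[0,0,-0.05,0,0,0],[0,0,0,0,0,0],[0,0,0,0,0,0],[0,0,0,0,0,0],[0,0,0,0,0,0]]' | egrep 'force|tcp'
python3 -m jog '[[0,0,0,0,0,0],[0,0,0,0,0,0],[0,0,0,0,0,0],[0,0,0,0,0,0],[0,0,0,0,0,0]]' 2.6 | egrep 'force|tcp|grip'
python3 -m jog '[[0,0,0,0,0,0],[0,0,0,0,0,0],[0,0,0,0,0,0],[0,0,0,0,0,0],[0,0,0,0,0,0]]' 4 | egrep 'force|tcp|grip'
python3 st.py pics/y8.png n
python3 - <<'E'
from m import *
crop(load('sceneL'),140,170,75,75,8,'pics/y8.png',None,1.3)
E
```

```text
tcp_pos: [0.5156, -0.2662, 0.0261]
wrist_force: [-1.7, 0.9, 5.3]
tcp_pos: [0.5152, -0.2661, 0.0254]
wrist_force: [0.4, 0.0, 0.0]
gripper_width: 0.298
tcp_pos: [0.5154, -0.2661, 0.0258]
wrist_force: [0.1, -0.7, 0.5]
gripper_width: 0.449
t 34.1167 mid rel seat mm [ 0.8 -0.1 -1. ] F [ 0.5 -0.4  0.2]
```

View pics/y8.png

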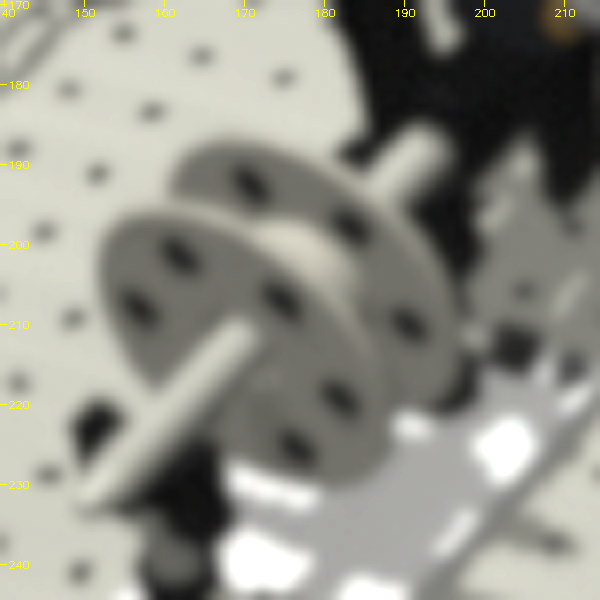

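```bash
python3 -m jog '[[0,0,-0.3,0,0,0],[0,0,-0.8,0,0,0],[0,0,-1.5,0,0,0],[0,0,-2,0,0,0],[0,0,-2.5,0,0,0]]' | egrep 'force|tcp|grip'
python3 -m jog '[[0,0,-3,0,0,0],[0,0,-3,0,0,0],[0,0,-2,0,0,0],[-2,0,0,0,0,0],[-3,0,0,0,0,0]]' | egrep 'force|tcp|grip'
python3 -m jog '[[-3,-1,0,0,0,0],[-2,-3,0,0,0,0],[0,-4,0,0,0,0],[0,-4,0,0,0,0],[0,-4,0,0,0,0]]' | egrep 'force|tcp|grip'
python3 -m jog '[[0,-4,0,0,0,0],[0,-4,0,0,0,0],[0,-2,0,0,0,0],[0,-1,0,0,0,0],[0,0,0,0,0,0]]' | egrep 'force|tcp|time'
python3 - <<'E'
from station import capture
from m import *
s=capture('scene');t=capture('top');pickle.dump(s,open('sceneF.pkl','wb'));pickle.dump(t,open('topF.pkl','wb'))
ST=(.5972,-.272,.078,-4.1)
X=[(tf(p-[.083,0,0],ST[:3],ST[3]),(0,0,255)) for p in spindle()]+[(tf(p+[.082-.083,0,-.0015],ST[:3],ST[3]),(0,255,0)) for p in reel()]
crop(s,140,150,80,95,6,'pics/z1.png',None,1.3);crop(t,435,175,70,95,6,'pics/z2.png',None,1.5)
crop(s,140,150,80,95,6,'pics/z3.png',X,1.3);crop(t,435,175,70,95,6,'pics/z4.png',X,1.5)
L=lambda n:cv2.imread('pics/z%d.png'%n)
for k,(a,b) in {'za':(1,2),'zb':(3,4)}.items():
    o=np.hstack([L(a),L(b)]);f=min(1,800/o.shape[1]);cv2.imwrite(f'pics/{k}.png',cv2.resize(o,None,fx=f,fy=f))
cv2.imwrite('pics/zs.png',s['frame'][:,:,::-1])
E
```

```text
tcp_pos: [0.5142, -0.2658, 0.097]
wrist_force: [0.3, -0.0, -0.6]
gripper_width: 0.458
tcp_pos: [0.4674, -0.2626, 0.1789]
wrist_force: [-0.3, -0.2, -0.8]
gripper_width: 0.46
tcp_pos: [0.4265, -0.0979, 0.1776]
wrist_force: [0.5, 0.0, -0.1]
gripper_width: 0.461
time_s: 35.78
tcp_pos: [0.4354, 0.0123, 0.1769]
wrist_force: [-0.2, -0.8, 0.8]
```

View pics/za.png

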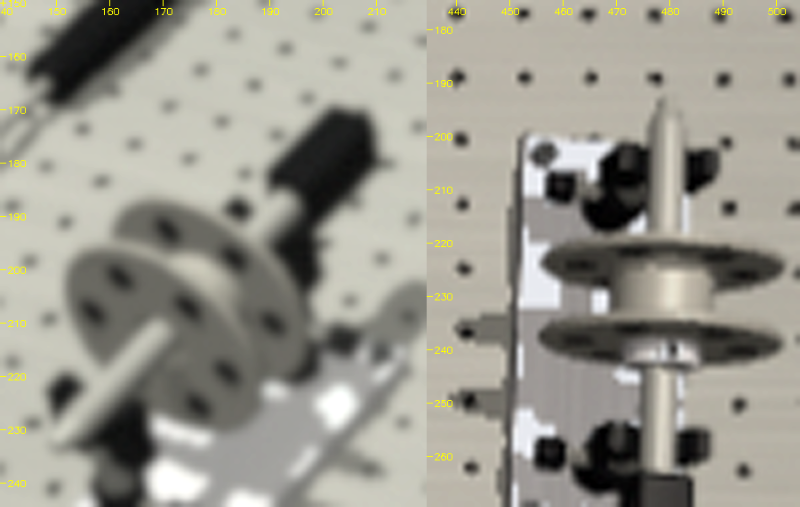

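View pics/zb.png

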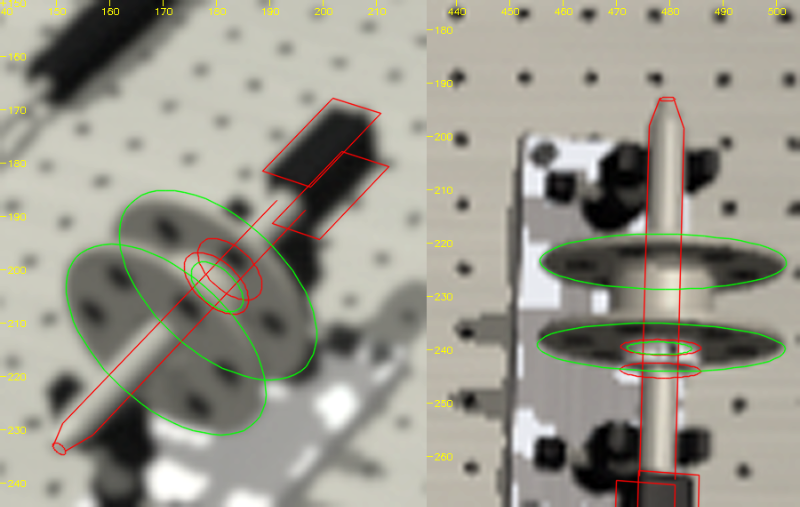

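View pics/zs.png

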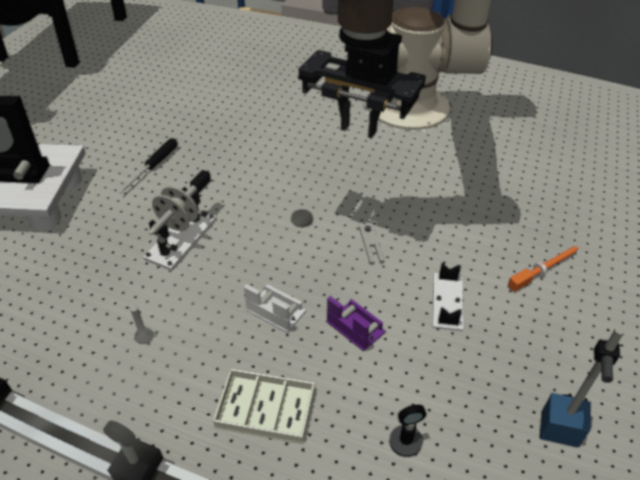

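Run:
```python
from m import *
crop(load('topF'),455,222,50,50,11,'pics/zc.png',None,1.3)
```

```text
(no output)
```

View pics/zc.png

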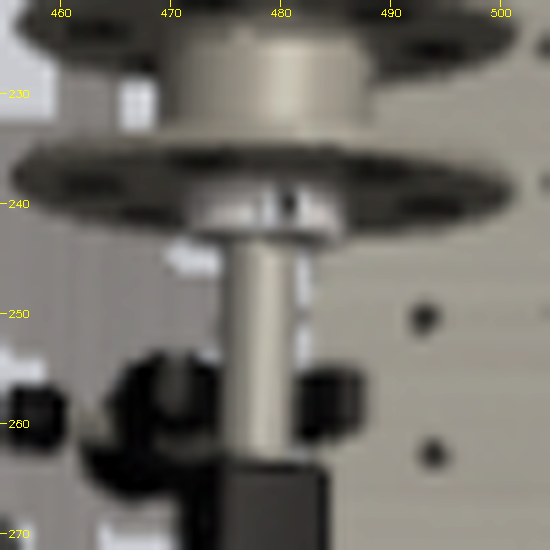

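```bash
python3 -c "
from station import finish_job,sense
s=sense();print(s['time_s'],s['wrist_force'].round(1));print(finish_job())"
```

```text
35.8833 [-0.3 -0.2 -0.1]
the job is handed in; nothing more can be done
None
```

The reel is on its stand and I handed the job in at 35.9 s; no verdict came back. I gripped the spindle by its black handle and pushed it through the bore until the reel met the collar and the end plate. I then lifted the reel out, carried it tip-up at about 10° so it stayed against the collar, levelled it and laid it in the stand.

**Last checks that agreed:**
- **Seating:** in the final pictures the rod lies in both V-blocks, within about 1–2 mm of the planned position. One block is between handle and collar, the other beyond the reel.
- **Reel and collar:** no gap shows between them, though one pixel is nearly 2 mm, so I can't rule out a smaller one.
- **Other things on the table:** in the final scene picture they are where they were.
- **Robot:** the gripper is open and clear of everything, and the wrist force reads about zero.

**What went wrong or disagreed:**
- **Tool height:** the reported TCP read about 32 mm lower than the real fingertips. The tips met nothing even when it read below the table, so I set the grasp height from the pictures.
- **First lift:** about 5 N of push against the end plate held the reel, so the handle pivoted in the pads. I lowered it back until it was level, took off the push and lifted again without trouble.
- **Forces:** the highest I read was about 8 N at the wrist, during that lowering; laying the spindle in the blocks reached about 6 N.

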